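# Sanitise the fruit in the UV box

## Robot

A 7-joint arm with a two-finger parallel gripper is mounted at the origin on a cart in front of the work surface, level with it; the furniture and walls round the work are solid. World frame = base frame: x ahead of the robot, y to its left, z up, the work surface at z = 0. Lengths are in m, angles in degrees, forces in N, time in s.
With the tool pointing down it reaches from about 0.4 to 0.875 m from the base axis. Payload 4.4 kg.
Tool frame: the origin (TCP) lies on the centre line of the jaws, within the pads' length; the fingertips stand 22 mm ahead of it and the grasp point (between the pads) lies 3 mm ahead of it (manip.nose_length is the distance from the TCP to the fingertips, in m); z points along the fingers, y is the line along which they close (so a half turn about z gives the same grasp; the last joint's range is limited). The gripper opens to 85 mm and grips with 20 to 120 N. Pads are 22 mm wide; open, the fingers measure 114 mm over their backs; the gripper's body (76 mm by 85 mm) begins 54 mm behind the grasp point. The pads swing forward as they close: fully open they stand 13 mm farther back than shut.
Start: joints at [68.251, 36.005, 2.206, 86.941, -1.547, 57.084, -1.146], TCP at [0.201, -0.618, 0.253] pointing down, gripper open.
Joint ranges: [-175.42, 175.42], [-21.48, 121.26], [-71.46, 75.88], [10.55, 141.38], [-63.04, 243.04], [13.31, 113.54], [-168.57, 168.57]. Speed limits (degrees/s): [147.25, 147.25, 180, 180, 180, 180, 180].

## Interface

Orientations are given as a 3x3 rotation matrix whose columns are the frame's x, y, z axes.
In Python, from cell import manip gives the robot as it stands.
- The arm moves only by the shell command python3 -m pendant 'ROWS'. ROWS is JSON, a list that holds one entry, the list of rows, each a list of 7 numbers: the closure, from 0 (fully open) to 1 (shut), then the shift along the tool's x, y, z in mm, then the turn, a rotation vector about the tool's x, y, z in rad. A call has exactly 10 rows; each row is the pose to reach, as a shift and turn from the pose commanded when the call began, along the tool's axes at that moment; what a row does not reach only later rows make up. A row lasts 1/12 s, in which the tool goes at most 41.7 mm and 7.16 degrees, less where a joint would pass 70% of its speed; a pose out of reach is approached as far as the arm can. A call with a gripper value outside its range is refused whole. The fingers move at their own pace and stop on an object; the grip force is fixed at half the most. Time passes only in rows, so rows that repeat a pose let the fingers close, or fill a call up. It gives the time, the measured TCP pose, the force, the opening and the grip force at its end, in the units of the state.
- manip.get_state(): the state, without advancing time (a new reading comes with each control period).
- manip.read_camera(name): name is "side" or "top"; returns a dict with "color" (480x640x3 uint8, red, green, blue), "K" (3x3 intrinsics, pixels), "distortion" ([k1, k2, p1, p2, k3] as OpenCV has them; the pictures are not rectified), "R" (3x3) and "t" (3): a world point X has camera coordinates R X + t. Camera axes: x right, y down, z forward; pixel columns grow to the right and rows downward; lengths in m; the calibration is good to about 2 mm. A picture is of the moment at which its call begins. There is no depth.
- manip.sign_off(): hands the job in; it is judged then, once.
The state is a dict: "t": time; "joint_pos": joint angles; "qvel": joint speeds; "tau": joint torques, N m; "position": TCP position; "tcp_rot": TCP orientation; "contact_force": force on the tool from outside, world axes, zero at the start; "torque": the same for the moment, N m; "width": finger opening in m; "finger_force": force on a finger pad.
Only numpy, scipy, OpenCV 4.12 (cv2) and the standard library are available. Lean on these libraries where they do the work, as an engineer would, in place of code of your own. Each camera call takes 0.05 s, during which the arm holds its last target. There are 200 camera calls.

## Task

First take the forgotten peeler out of the white UV sanitising box and lay it lengthwise in the white boat-shaped dish, flat on its floor. Then put all the lemons and limes that are there into the box, shut its lid and press the front tab down until the catch clicks, and only then push the rocker switch over to on (green end down); let it run for five seconds and push it back to off. Leave the lid shut with the fruit inside, and do not shift the jars and the tumbler standing around.

Things in the scene. Friction and masses are not known exactly. Their poses are not given: they have to be found in the camera images.
- uv_box: The UV sanitising box, fixed: a white open basin 272 mm wide (its y), 150 mm deep (its x), 62 mm high, walls and floor 6 mm (260 x 138 mm inside). Origin: middle of its underside; x points to the hinge side, away from the robot, y left, z up. A grey console 64 mm wide, 52 mm high, with the rocker switch on it, is joined to its right (-y) side and reaches to y = -198 mm
- box_floor (a point): middle of the basin's inner floor (6 mm above the worktop)
- lid_hinge (a point): middle of the lid's hinge line, which runs along the box's y at its far rim (x = +79 mm, z = 66 mm of the box)
- lid (a joint): lid angle, rad: 0 = shut and clicked, about 0.09 = resting on the catch (not shut), 1.57 = upright, 1.9 = leaning back at its stop. The hinge is stiff: the lid stays where it is left; 2 to 3 N at the tab swings it. The last 14 mm at the tab go past a spring catch: press straight down there with about 7 to 15 N
- lid_edge (a point): top of the lid's grey front tab (66 mm wide), 165 mm from the hinge line and 10 mm inside the tab's front edge: the place to press. Its z axis is the lid's outer normal, its x points along the lid to the hinge. The lid is a white panel with a blue window, 272 mm wide, 8 mm thick (2 mm below to 6 mm above the hinge line when shut)
- rocker (a joint): rocker switch angle in rad: 0 = off (near, grey end down), 0.5 = on (far, green end down). Over-centre: it snaps over past 0.25 either way and rests only at 0 or 0.5; needs about 7 to 12 N down, 30 mm from its pivot
- rocker_pivot (a point): pivot of the rocker, on top of the console; the pivot line runs along the box's y; the black paddle is 84 mm long along the box's x and 36 mm wide; its upper face is about 9.5 mm above the pivot at the middle
- rocker_on_end (a point): middle of the green pad on the paddle's upper face at the far (+x of the box) end, 30 mm from the pivot; it stands about 15 mm higher when off than when on
- rocker_off_end (a point): middle of the grey pad on the paddle's upper face at the near (-x) end, 30 mm from the pivot; about 15 mm lower when off than when on
- peeler_centre (a point): centre of the peeler, black, 170 x 25 x 18 mm, its length along its own x; about 9 mm above what it lies on. Its solid handle, 14 mm wide and 15 mm high, runs from 71 mm on its -x side to 3 mm on its +x side of the centre (best gripped 30 mm towards -x); the blade half is a flat 4 mm
- dish_floor (a point): middle of the inner floor of the loose white boat-shaped china dish right of the box, 111 mm (its x) by 253 mm (its y), 0.42 kg; this point is 10 mm above the worktop. The flat floor is 72 x 170 mm; the long side rims stand 39 to 47 mm from the middle and 8 mm above the floor, the end rims begin 102 mm from the middle and stand 16 mm above the floor
- honey: bystander: honey jar with red lid, 65 mm dia, 100 mm high; origin under its middle
- tumbler: bystander: glass tumbler, 80 mm dia, 88 mm high; origin under its middle
- jam: bystander: jam jar with white lid, 72 mm dia, 102 mm high; origin under its middle
- lemon_1_centre (a point): centre of a lemon, 71 mm long (its own x) by 53 x 51 mm, lying loose on the worktop left of the box; it can be pushed or rolled. May be absent
- lemon_2_centre (a point): centre of a lemon, 71 mm long (its own x) by 53 x 51 mm, lying loose on the worktop left of the box; it can be pushed or rolled. May be absent
- lime_1_centre (a point): centre of a lime, 57 mm long (its own x) by 46 x 45 mm, lying loose on the worktop left of the box; it can be pushed or rolled. May be absent
- lime_2_centre (a point): centre of a lime, 57 mm long (its own x) by 46 x 45 mm, lying loose on the worktop left of the box; it can be pushed or rolled. May be absent
Things that resemble listed ones, but are neither listed nor needed, are in the scene too. What is shaped like the part that bears lime_1_centre but blue is not meant.

How it is judged:
By the outcome, as a careful person would: the job done as asked, in the order asked, and still so for the second after the job is handed in, with the robot touching nothing.
Of lemon_1, lemon_2, lime_1, lime_2 only 3 to 4 are there at a start; the rules pass over those that are not, and their reading is None.
At some moment in a run one of dish may be knocked a few centimetres aside while the robot is not near it.
Once in a run the grip may slacken for a moment while it holds something.
It also fails if it takes over 210 s, if anything falls off the work surface, if the arm or the gripper's body presses on something with over 40 N, if the wrist force passes 120 N, or if a joint passes its speed limit or range.

## Working session

There is one attempt and no reset: what is moved stays moved. The work goes in short steps, Python scripts to look and compute and a shell command to move; the robot and the scene stay as the last step left them, time stands still between calls to the robot, and variables do not carry over. Pictures are saved under pics/ and viewed, at most 14 in all, crops included, and the job is handed in when it is done.

```bash
mkdir -p pics; ls; python3 - <<'E'
from cell import manip
import cv2,numpy as np
s=manip.get_state();print({k:np.round(v,3).tolist() for k,v in s.items()})
for n in("side","top"):
    c=manip.read_camera(n);cv2.imwrite(f"pics/{n}0.png",c["color"][:,:,::-1]);np.savez(f"pics/{n}0.npz",**c)
    print(n,c["K"].round(1).tolist(),c["distortion"],c["R"].round(3).tolist(),c["t"].round(3).tolist(),(-c["R"].T@c["t"]).round(3))
print(manip.nose_length)
E
```

```text
pics
{'t': 0.0, 'joint_pos': [68.252, 36.06, 2.201, 86.998, -1.547, 57.084, -1.147], 'qvel': [-0.061, 0.089, -0.044, 0.032, 0.054, 0.09, -0.061], 'tau': [-0.0, -56.34, 1.226, -19.345, 0.011, 0.01, 0.0], 'position': [0.2, -0.618, 0.252], 'tcp_rot': [[0.951, 0.309, -0.001], [0.309, -0.951, 0.002], [-0.0, -0.002, -1.0]], 'contact_force': [0.718, 0.544, 0.778], 'torque': [0.022, -0.044, -0.004], 'finger_force': 0.0, 'width': 0.085}
side [[547.0, 0.0, 321.0], [0.0, 547.0, 243.3], [0.0, 0.0, 1.0]] [-0.02236288  0.          0.          0.          0.        ] [[0.966, -0.26, 0.012], [-0.158, -0.623, -0.766], [0.206, 0.738, -0.642]] [-0.599, 0.156, 1.115] [ 0.373 -0.882  0.843]
top [[624.2, 0.0, 323.3], [0.0, 624.2, 234.7], [0.0, 0.0, 1.0]] [0.0436854 0.        0.        0.        0.       ] [[-0.009, -1.0, 0.015], [-0.989, 0.006, -0.151], [0.15, -0.017, -0.988]] [-0.006, 0.644, 1.43] [0.421 0.013 1.511]
0.022
```

View pics/top0.png

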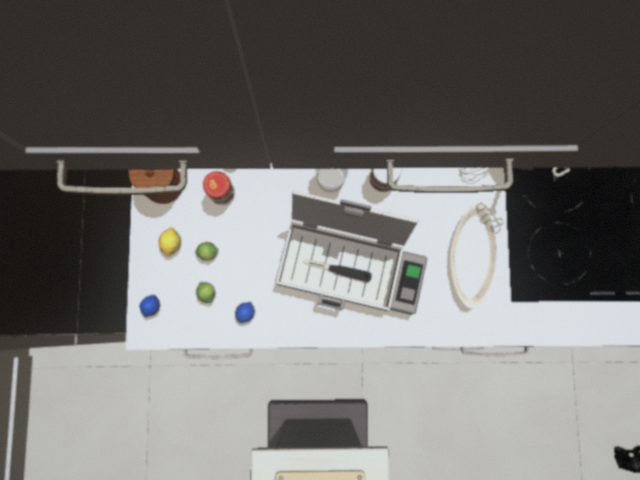

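View pics/side0.png

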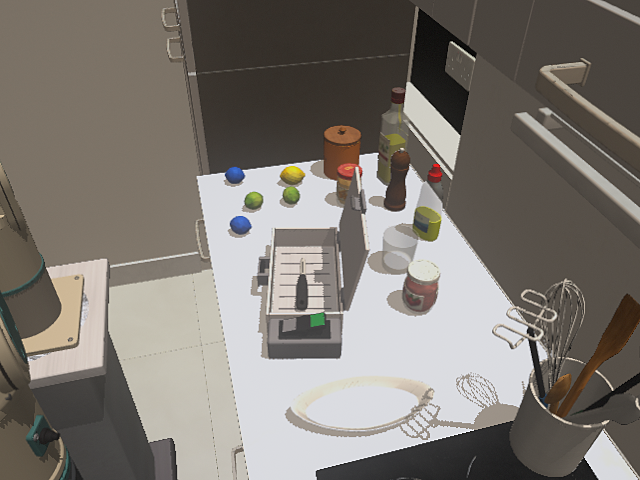

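The top view shows the lemon at (169,241), limes at (207,250) and (205,292), and the blue decoys at (149,305) and (245,312). The black peeler is in the box, handle (350,273) and blade (315,264). The rocker is at (411,280), green end far, and the dish at (473,256). The side view shows lemon (292,175), limes (254,200) and (291,195), peeler (302,285) and dish (362,403). So there are one lemon and two limes. Things that could be mistaken for them are the two blue fruits, plus the pepper mill, the whisks and the other kitchen tools for the peeler and dish.

```bash
cat > h.py <<'E'
from cell import manip
import cv2,numpy as np
np.set_printoptions(precision=4,suppress=True)
def snap(n,f=None):
    c=manip.read_camera(n)
    if f: cv2.imwrite(f"pics/{f}.png",c["color"][:,:,::-1]); np.savez(f"pics/{f}.npz",**c)
    return c
def load(f): return dict(np.load(f"pics/{f}.npz"))
def ray(c,px):
    p=cv2.undistortPoints(np.array(px,float).reshape(-1,1,2),c["K"],c["distortion"])[:,0]
    d=np.c_[p,np.ones(len(p))]@c["R"]; return -c["R"].T@c["t"],d/np.linalg.norm(d,axis=1)[:,None]
def plane(c,px,z):
    o,d=ray(c,px); return o+d*((z-o[2])/d[:,2])[:,None]
def tri(c1,p1,c2,p2):
    o1,d1=ray(c1,p1);o2,d2=ray(c2,p2);out=[]
    for a,b in zip(d1,d2):
        s=np.linalg.lstsq(np.c_[a,-b],o2-o1,rcond=None)[0]
        P,Q=o1+s[0]*a,o2+s[1]*b; out.append(np.r_[(P+Q)/2,np.linalg.norm(P-Q)])
    return np.array(out)
def proj(c,X):
    return cv2.projectPoints(np.array(X,float).reshape(-1,1,3),cv2.Rodrigues(c["R"])[0],c["t"],c["K"],c["distortion"])[0][:,0]
def blobs(c,lo,hi,amin=40,roi=None):
    m=cv2.inRange(cv2.cvtColor(c["color"],cv2.COLOR_RGB2HSV),np.array(lo),np.array(hi))
    if roi: k=np.zeros_like(m);u0,v0,u1,v1=roi;k[v0:v1,u0:u1]=1;m=m*k
    m=cv2.morphologyEx(m,cv2.MORPH_OPEN,np.ones((2,2),np.uint8))
    cs=[q for q in cv2.findContours(m,cv2.RETR_EXTERNAL,cv2.CHAIN_APPROX_NONE)[0] if cv2.contourArea(q)>=amin]
    return [(cv2.minAreaRect(q),cv2.contourArea(q),q) for q in cs]
E
python3 - <<'E'
from h import *
t,s=load("top0"),load("side0")
for nm,c in(("top",t),("side",s)):
    for col,lo,hi in(("yel",(20,120,90),(32,255,255)),("lime",(33,100,50),(55,255,255)),("green",(56,120,60),(85,255,255)),("black",(0,0,0),(179,120,50))):
        roi={"top":(130,170,510,340),"side":(210,150,450,450)}[nm]
        for r,a,q in blobs(c,lo,hi,25,roi):
            if a<2500: print(nm,col,np.round(r[0]),np.round(r[1]),round(r[2]),a)
print("TCP proj",proj(t,[manip.get_state()["position"]]),proj(s,[manip.get_state()["position"]]))
# enlarged crops side by side
a=cv2.resize(t["color"][185:325,265:435],None,fx=2.3,fy=2.3,interpolation=cv2.INTER_CUBIC)
b=cv2.resize(s["color"][165:365,250:450],None,fx=2,fy=2,interpolation=cv2.INTER_CUBIC)
im=np.zeros((400,800,3),np.uint8);im[:322,:391]=a[:322,:391];im[:,400:]=b
cv2.imwrite("pics/crop0.png",im[:,:,::-1])
E
```

```text
top yel [170. 242.] [21. 21.] 56 328.5
top lime [206. 292.] [14. 13.] 90 150.0
top lime [207. 252.] [13. 16.] 90 159.5
top green [414. 272.] [10. 11.] 90 93.5
top black [509. 209.] [38.  2.] 90 57.0
side yel [433. 230.] [15. 25.] 35 210.0
side yel [294. 174.] [22. 15.] 21 244.0
side lime [254. 199.] [16. 13.] 14 146.0
side lime [293. 194.] [16. 12.] 30 140.5
side green [318. 320.] [12. 13.] 84 129.5
side black [443. 448.] [ 4. 14.] 90 37.0
TCP proj [[641.8704 444.1603]] [[ 78.6006 559.537 ]]
```

View pics/crop0.png

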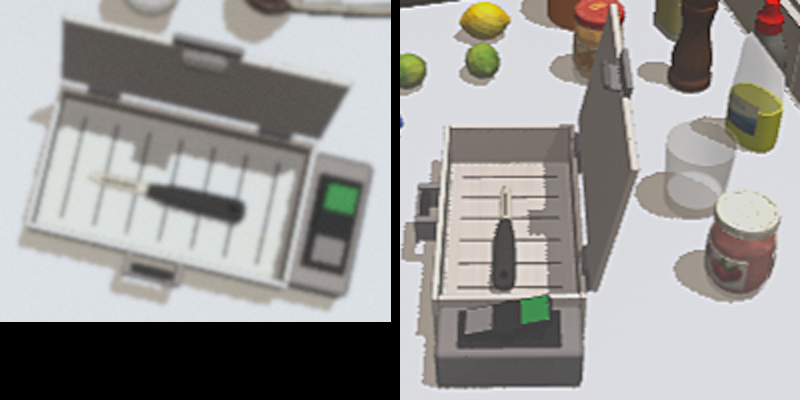

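The close crop confirms the choice. The black-handled peeler lies in the box, blade pointing left (image left = +y), and the lid is upright. The rocker's grey end is near and its green end is far and raised, so it is off.

```bash
cat >> h.py <<'E'
def Rz(a): return np.array([[np.cos(a),-np.sin(a),0],[np.sin(a),np.cos(a),0],[0,0,1]])
E
python3 - <<'E'
from h import *
t,s=load("top0"),load("side0")
T=lambda p:[(265+x/2.3,185+y/2.3) for x,y in p]
S=lambda p:[(250+(x-400)/2,165+y/2) for x,y in p]
ct=T([(28,228),(285,283),(311,147),(62,95)]);cs=S([(447,127),(437,297),(574,298),(573,127)])
print("corners NL NR FR FL tri\n",tri(t,ct,s,cs)); P=plane(t,ct,.062); print("top plane\n",P, [np.linalg.norm(P[i]-P[(i+1)%4]) for i in range(4)]);print("side plane\n",plane(s,cs,.062))
pt=T([(243,213),(147,190),(90,177)]);ps=S([(503,288),(507,222),(505,188)])
print("peeler tri\n",tri(t,pt,s,ps));print(plane(t,pt,.014));print(plane(s,ps,.014))
print("fruit tri",tri(t,[(170,242),(206,292),(207,252)],s,[(294,174),(254,199),(293,194)]))
print("green",tri(t,[(414,272)],s,[(318,320)]))
print("tab lid",tri(t,T([(208,47)]),s,S([(620,75)])))
print("lidcorners", tri(t,T([(65,20),(348,85)]),s,S([(614,10),(635,168)])))
print("jam top",plane(s,S([(747,208)]),.102),"tumbler rim",plane(s,S([(700,142)]),.088),plane(t,[(331,180)],.088),"honey",plane(t,[(217,184)],.1))
# fruit/dish shapes: gradient crop
a=cv2.resize(t["color"][190:340,135:265],None,fx=3,fy=3,interpolation=cv2.INTER_CUBIC)
b=cv2.resize(t["color"][170:320,430:530],None,fx=3,fy=3,interpolation=cv2.INTER_CUBIC)
im=np.hstack([a,b]);print(a.shape,b.shape)
cv2.imwrite("pics/crop1.png",im[:,:,::-1])
b=cv2.resize(s["color"][345:455,270:480],None,fx=3,fy=3,interpolation=cv2.INTER_CUBIC)
cv2.imwrite("pics/crop2.png",b[:,:,::-1])
E
```

```text
corners NL NR FR FL tri
 [[ 0.5292  0.0968  0.0594  0.0053]
 [ 0.4701 -0.1612  0.0604  0.0015]
 [ 0.6038 -0.1912  0.0555  0.0075]
 [ 0.6675  0.0617  0.0588  0.0101]]
top plane
 [[ 0.5264  0.0969  0.062 ]
 [ 0.4693 -0.1609  0.062 ]
 [ 0.6067 -0.1909  0.062 ]
 [ 0.662   0.0625  0.062 ]] [np.float64(0.2640564910557622), np.float64(0.1405898080998862), np.float64(0.25939544249616914), np.float64(0.1398427061083118)]
side plane
 [[ 0.5313  0.0934  0.062 ]
 [ 0.4706 -0.1627  0.062 ]
 [ 0.5981 -0.1968  0.062 ]
 [ 0.6715  0.0579  0.062 ]]
peeler tri
 [[ 0.5441 -0.1246  0.0156  0.0009]
 [ 0.5709 -0.0249  0.0111  0.004 ]
 [ 0.5843  0.035   0.007   0.0016]]
[[ 0.5438 -0.1246  0.014 ]
 [ 0.5686 -0.0246  0.014 ]
 [ 0.5827  0.035   0.014 ]]
[[ 0.5449 -0.1231  0.014 ]
 [ 0.5722 -0.028   0.014 ]
 [ 0.5833  0.0273  0.014 ]]
fruit tri [[0.6346 0.353  0.0308 0.0071]
 [0.5126 0.2661 0.029  0.0017]
 [0.6111 0.2655 0.0276 0.0086]]
green [[ 0.5524 -0.2188  0.0807  0.0036]]
tab lid [[ 0.6761 -0.0757  0.2281  0.0034]]
lidcorners [[ 0.7086  0.054   0.216   0.0046]
 [ 0.6445 -0.204   0.2226  0.0034]]
jam top [[ 0.7887 -0.1584  0.102 ]] tumbler rim [[ 0.789  -0.0328  0.088 ]] [[ 0.7667 -0.0297  0.088 ]] honey [[0.7556 0.2337 0.1   ]]
(450, 390, 3) (450, 300, 3)
```

View pics/crop1.png

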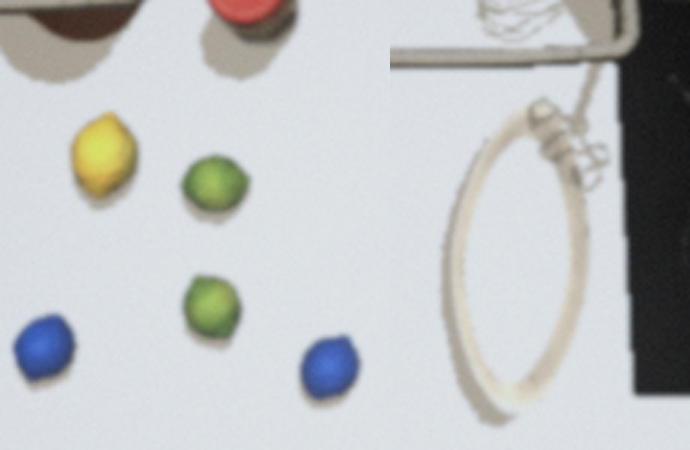

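View pics/crop2.png

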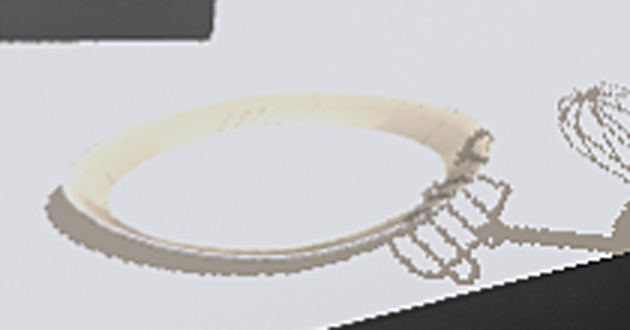

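Crop1: the lemon's axis runs up the image (tips (110,112) and (100,197)). The far lime's axis is horizontal, and the near lime's runs from (198,278) to (228,340). The dish rim spans tips (540,100) to (513,408) and sides (450,270) to (588,230). Crop2 shows the same dish in the side view, with tool shadows falling on its far end.

```bash
cat >> h.py <<'E'
def go(X,yaw,tilt=0):
    """shift (mm, tool axes) and turn for tool-down pose; yaw = heading of tool x"""
    s=manip.get_state();R=np.array(s["tcp_rot"]);p=np.array(s["position"])
    G=Rz(np.radians(yaw))@np.diag([1,-1,-1.])
    rv=cv2.Rodrigues(R.T@G)[0].ravel()
    print("t",s["t"],"shift",(R.T@(np.array(X)-p)*1e3).round(1),"turn",rv.round(3),"yaw now",np.degrees(np.arctan2(R[1,0],R[0,0])).round(2))
E
python3 - <<'E'
from h import *
t,s=load("top0"),load("side0")
C1=lambda p:[(135+x/3,190+y/3) for x,y in p]
D1=lambda p:[(430+(x-390)/3,170+y/3) for x,y in p]
D2=lambda p:[(270+x/3,345+y/3) for x,y in p]
fr=C1([(104,154),(215,184),(212,307)])
print("fruit plane",plane(t,fr,.0245));
ends=D1([(541,100),(513,410)]);se=D2([(487,130),(63,192)])
print("dish ends top",plane(t,ends,.026),"side",plane(s,se,.026),"tri",tri(t,ends,s,se))
sd=D1([(447,262),(589,236)]);ss=D2([(300,93),(245,253)])
print("dish sides top",plane(t,sd,.018),"side",plane(s,ss,.018))
print("handle",tri(t,[(390,190)],s,[(545,75)]),"strip",tri(t,[(335,150)],s,[(515,115)]))
print("crock base",plane(s,[(548,465)],0),"whisk top tri",tri(t,[(475,172)],s,[(522,320)]))
go([.557,-.077,.2],-14+90)
E
```

```text
fruit plane [[0.6336 0.3557 0.0245]
 [0.6089 0.2673 0.0245]
 [0.5112 0.2677 0.0245]]
dish ends top [[ 0.7215 -0.3935  0.026 ]
 [ 0.4725 -0.3596  0.026 ]] side [[ 0.7223 -0.3786  0.026 ]
 [ 0.4707 -0.3562  0.026 ]] tri [[ 0.7168 -0.3887  0.0422  0.0028]
 [ 0.4713 -0.3586  0.0297  0.0021]]
dish sides top [[ 0.5911 -0.3141  0.018 ]
 [ 0.6114 -0.4291  0.018 ]] side [[ 0.6262 -0.3199  0.018 ]
 [ 0.5613 -0.4148  0.018 ]]
handle [[ 0.7619 -0.187   0.5058  0.2622]] strip [[ 0.8471 -0.0779  0.3793  0.2037]]
crock base [[ 0.8563 -0.5489  0.    ]] whisk top tri [[ 0.8098 -0.3703  0.1655  0.0972]]
t 0.1 shift [ 506.  -404.2   53.2] turn [-0.002 -0.001 -1.013] yaw now 17.98
```

```bash
python3 -m pendant '[[[0.4,40,-32,0,0,0,-0.1],[0.4,80,-64,0,0,0,-0.2],[0.4,120,-96,5,0,0,-0.3],[0.4,155,-124,10,0,0,-0.4],[0.4,190,-152,15,0,0,-0.5],[0.4,225,-180,20,0,0,-0.6],[0.4,260,-208,25,0,0,-0.7],[0.4,295,-236,30,0,0,-0.8],[0.4,330,-264,35,0,0,-0.9],[0.4,365,-292,40,0,0,-1.013]]]'; python3 - <<'E'
from h import *
go([.557,-.075,.15],75.9)
E
```

```text
t: 0.93
position: [0.4293, -0.2699, 0.2189]
tcp_rot: [[0.237, 0.972, -0.0], [0.972, -0.237, 0.0], [-0.0, -0.0, -1.0]]
contact_force: [-0.2, 0.5, -0.4]
width: 0.0514
finger_force: 0.0
t 0.9333 shift [219.6  77.9  68.9] turn [-0.     0.     0.007] yaw now 76.29
```

```bash
python3 -m pendant '[[[0.4,30,10,9,0,0,0],[0.4,60,21,18,0,0,0],[0.4,95,33,30,0,0,0],[0.4,130,45,40,0,0,0],[0.4,165,57,50,0,0,0],[0.4,195,68,60,0,0,0],[0.4,210,74,66,0,0,0.007],[0.4,220,78,69,0,0,0.007],[0.4,220,78,69,0,0,0.007],[0.4,220,78,69,0,0,0.007]]]'; python3 - <<'E'
from h import *
go([.557,-.075,.031],75.9)
t=snap("top","t1");s=snap("side","s1")
cv2.imwrite("pics/m1.png",np.hstack([cv2.resize(t["color"][180:330,265:435],(453,400)),cv2.resize(s["color"][190:370,240:390],(333,400))])[:,:,::-1])
E
```

```text
t: 1.77
position: [0.5571, -0.0779, 0.1499]
tcp_rot: [[0.248, 0.969, -0.001], [0.969, -0.248, -0.001], [-0.001, -0.001, -1.0]]
contact_force: [-0.9, -0.6, 0.2]
width: 0.0509
finger_force: 0.0
t 1.7667 shift [  2.9  -0.7 118.9] turn [-0.001  0.001 -0.005] yaw now 75.61
```

View pics/m1.png

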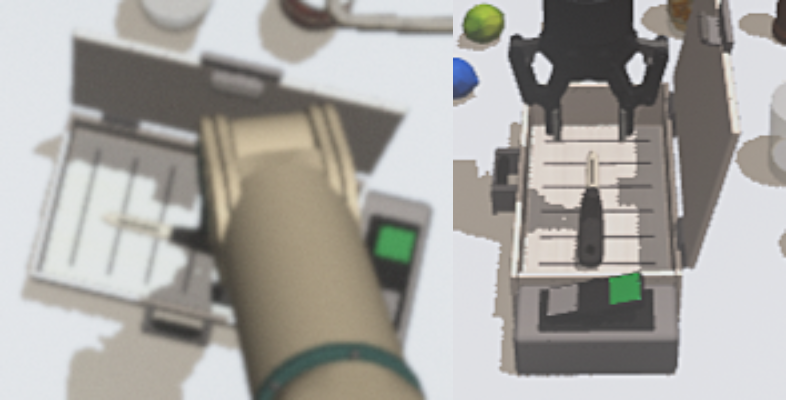

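The gripper (side fingers at (555,130) and (628,130)) straddles the peeler's line at (592,225), clear of the lid. I'll go down.

```bash
python3 -m pendant '[[[0.4,1,0,20,0,0,0],[0.4,2,0,40,0,0,0],[0.4,3,0,60,0,0,0],[0.4,3,0,80,0,0,0],[0.4,3,0,95,0,0,0],[0.4,3,0,105,0,0,0],[0.4,3,0,112,0,0,0],[0.4,3,0,117,0,0,0],[0.7,3,0,118,0,0,0],[1,3,0,118,0,0,0]]]'; python3 -m pendant '[[[1,0,0,0,0,0,0],[1,0,0,0,0,0,0],[1,0,0,0,0,0,0],[1,0,0,0,0,0,0],[1,0,0,0,0,0,0],[1,0,0,0,0,0,0],[1,0,0,0,0,0,0],[1,0,0,-2,0,0,0],[1,0,0,-5,0,0,0],[1,0,0,-10,0,0,0]]]'
```

```text
t: 2.7
position: [0.5586, -0.0745, 0.0325]
tcp_rot: [[0.249, 0.969, 0.001], [0.969, -0.249, -0.0], [-0.0, 0.001, -1.0]]
contact_force: [-0.0, -0.1, -0.1]
width: 0.0281
finger_force: 0.0
t: 3.53
position: [0.558, -0.0741, 0.0421]
tcp_rot: [[0.248, 0.969, -0.001], [0.969, -0.248, 0.0], [-0.0, -0.001, -1.0]]
contact_force: [-1.3, -0.4, -0.2]
width: 0.0121
finger_force: 59.4
```

```bash
python3 -m pendant '[[[1,0,0,-10,0,0,0],[1,0,0,-25,0,0,0],[1,0,0,-45,0,0,0],[1,0,0,-65,0,0,0],[1,0,0,-85,0,0,0],[1,0,0,-105,0,0,0],[1,0,0,-118,0,0,0],[1,0,0,-125,0,0,0],[1,0,0,-128,0,0,0],[1,0,0,-128,0,0,0]]]'; python3 - <<'E'
from h import *
t=snap("top","t2");s=snap("side","s2")
go([.567,-.368,.17],-6.5)
for nm,c in(("top",t),("side",s)):
    c0=load(nm+"0"); d=cv2.absdiff(c["color"],c0["color"]).max(2)
    r=(slice(190,320),slice(440,505)) if nm=="top" else (slice(365,440),slice(280,445))
    print(nm,"dish region changed px",(d[r]>40).sum())
cv2.imwrite("pics/m2.png",np.hstack([cv2.resize(t["color"][180:330,265:435],(453,400)),cv2.resize(s["color"][150:330,240:390],(333,400))])[:,:,::-1])
E
```

```text
t: 4.37
position: [0.5585, -0.0743, 0.1708]
tcp_rot: [[0.248, 0.969, 0.001], [0.969, -0.248, -0.0], [0.0, 0.001, -1.0]]
contact_force: [1.0, -0.5, 0.1]
width: 0.0119
finger_force: 59.4
t 4.4667 shift [-282.3   81.9   -0.5] turn [-0.001  0.001  1.433] yaw now 75.62
top dish region changed px 0
side dish region changed px 0
```

View pics/m2.png

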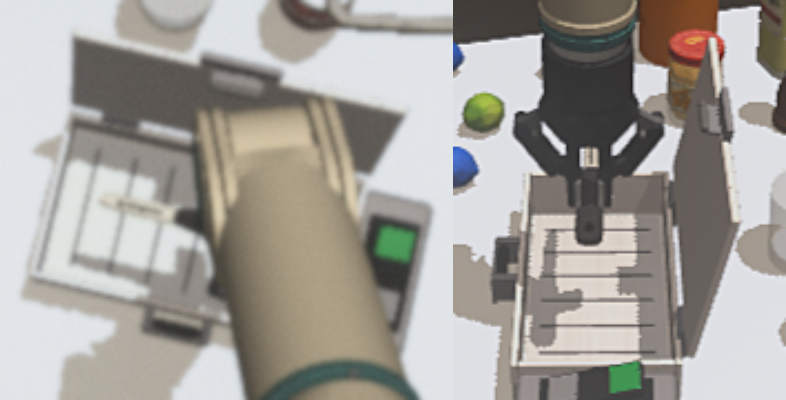

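The peeler is held level: blade tip at (103,200) in the left half, handle end at (588,243) in the right half. The dish hasn't moved.

```bash
python3 - <<'E'
from h import *
t,s=load("t2"),load("s2");st=manip.get_state();R=np.array(st["tcp_rot"]);p=np.array(st["position"])
tip=plane(t,[(303.6,255)],.153)[0]; he=plane(s,[(300.8,259.5)],.150)[0]
print("tip",tip,R.T@(tip-p),"handle end",he,R.T@(he-p))
E
python3 -m pendant '[[[1,-30,8,0,0,0,0.1],[1,-62,17,0,0,0,0.2],[1,-95,26,0,0,0,0.3],[1,-125,35,0,0,0,0.4],[1,-155,44,0,0,0,0.5],[1,-185,53,0,0,0,0.6],[1,-215,62,0,0,0,0.7],[1,-240,70,0,0,0,0.8],[1,-262,76,0,0,0,0.9],[1,-275,80,0,0,0,1.0]]]'
python3 -m pendant '[[[1,0,0,0,0,0,0.1],[1,0,0,0,0,0,0.2],[1,0,0,0,0,0,0.3],[1,0,0,0,0,0,0.38],[1,0,0,0,0,0,0.43],[1,0,0,0,0,0,0.433],[1,0,0,0,0,0,0.433],[1,0,0,0,0,0,0.433],[1,0,0,0,0,0,0.433],[1,0,0,0,0,0,0.433]]]'
python3 - <<'E'
from h import *
t=snap("top","t3");s=snap("side","s3")
go([.567,-.368,.06],-6.5)
cv2.imwrite("pics/m3.png",np.hstack([cv2.resize(t["color"][180:330,400:530],(347,400)),cv2.resize(s["color"][290:440,260:460],(453,340))[:,:] if 0 else cv2.copyMakeBorder(cv2.resize(s["color"][270:440,260:450],(447,400)),0,0,0,0,0)])[:,:,::-1])
E
```

```text
tip [0.583 0.034 0.153] [ 0.1111 -0.0025  0.0165] handle end [ 0.5452 -0.1225  0.15  ] [-0.0499 -0.0002  0.0196]
t: 5.3
position: [0.566, -0.364, 0.1686]
tcp_rot: [[0.952, 0.307, -0.002], [0.307, -0.952, -0.001], [-0.003, 0.0, -1.0]]
contact_force: [-0.5, -0.8, -0.9]
width: 0.0119
finger_force: 61.4
t: 6.13
position: [0.5675, -0.3605, 0.17]
tcp_rot: [[0.994, -0.113, -0.0], [-0.113, -0.994, 0.0], [-0.0, -0.0, -1.0]]
contact_force: [0.6, -1.0, -0.6]
width: 0.0121
finger_force: 61.4
t 6.2333 shift [  0.3   7.5 110.2] turn [-0. -0.  0.] yaw now -6.48
```

View pics/m3.png

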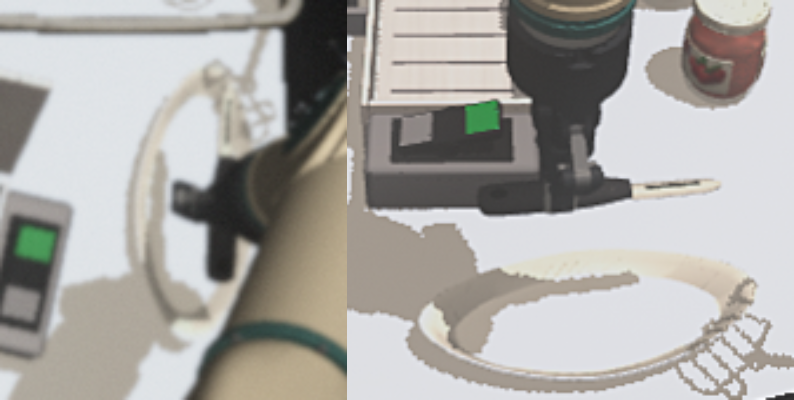

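```bash
python3 -m pendant '[[[1,0,2,15,0,0,0],[1,0,5,35,0,0,0],[1,0,7,55,0,0,0],[1,0,8,75,0,0,0],[1,0,8,92,0,0,0],[1,0,8,105,0,0,0],[1,0,8,115,0,0,0],[1,0,8,122,0,0,0],[1,0,8,127,0,0,0],[1,0,8,130,0,0,0]]]'; python3 -m pendant '[[[1,0,0,1,0,0,0],[1,0,0,2,0,0,0],[1,0,0,3,0,0,0],[1,0,0,3,0,0,0],[1,0,0,3,0,0,0],[1,0,0,3,0,0,0],[1,0,0,3,0,0,0],[1,0,0,3,0,0,0],[1,0,0,3,0,0,0],[1,0,0,3,0,0,0]]]'
python3 - <<'E'
from h import *
t=snap("top","t4");s=snap("side","s4")
cv2.imwrite("pics/m4.png",np.hstack([cv2.resize(t["color"][180:330,400:530],(347,400)),cv2.resize(s["color"][320:440,270:450],(450,400))])[:,:,::-1])
E
```

```text
t: 7.07
position: [0.5669, -0.3685, 0.04]
tcp_rot: [[0.994, -0.113, 0.0], [-0.113, -0.994, -0.0], [0.0, 0.0, -1.0]]
contact_force: [-0.2, -0.5, -0.7]
width: 0.0119
finger_force: 61.4
t: 7.9
position: [0.5667, -0.3684, 0.0372]
tcp_rot: [[0.994, -0.113, 0.0], [-0.113, -0.994, -0.0], [0.0, 0.0, -1.0]]
contact_force: [0.4, 0.4, -0.6]
width: 0.0118
finger_force: 63.6
```

View pics/m4.png

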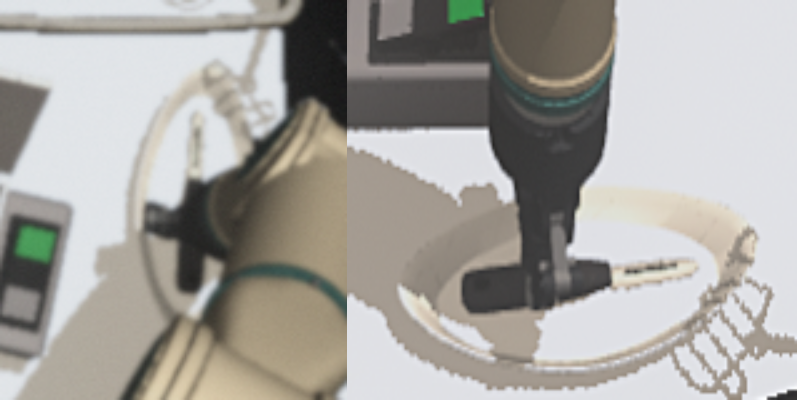

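The peeler lies inside the dish floor, tip at (697,267) and handle end at (463,297), clear of both end rims. I'll release it.

```bash
python3 -m pendant '[[[1,0,0,1,0,0,0],[1,0,0,1,0,0,0],[1,0,0,1,0,0,0],[0.7,0,0,1,0,0,0],[0.6,0,0,1,0,0,0],[0.6,0,0,1,0,0,0],[0.6,0,0,0,0,0,0],[0.6,0,0,-5,0,0,0],[0.6,0,0,-15,0,0,0],[0.6,0,0,-30,0,0,0]]]';python3 -m pendant '[[[0.6,0,0,-20,0,0,0],[0.6,0,0,-40,0,0,0],[0.6,0,0,-65,0,0,0],[0.6,0,0,-90,0,0,0],[0.6,0,10,-105,0,0,0],[0.6,0,-10,-110,0,0,0],[0.6,-10,-40,-110,0,0,0],[0.6,-10,-75,-110,0,0,0],[0,-10,-110,-110,0,0,0],[0,-10,-150,-110,0,0,0]]]'
python3 - <<'E'
from h import *
t=snap("top","t5");s=snap("side","s5")
go([.511,.268,.18],-64)
cv2.imwrite("pics/m5.png",np.hstack([cv2.resize(t["color"][180:330,400:530],(347,400)),cv2.resize(s["color"][320:440,270:450],(450,400))])[:,:,::-1])
E
```

```text
t: 8.83
position: [0.566, -0.3679, 0.0671]
tcp_rot: [[0.994, -0.113, -0.002], [-0.113, -0.994, 0.001], [-0.002, -0.001, -1.0]]
contact_force: [0.0, -1.1, -0.8]
width: 0.0342
finger_force: 0.0
t: 9.67
position: [0.5738, -0.2185, 0.1793]
tcp_rot: [[0.993, -0.116, 0.003], [-0.116, -0.993, -0.002], [0.003, 0.001, -1.0]]
contact_force: [0.9, 0.4, -1.1]
width: 0.0573
finger_force: 0.0
t 9.7667 shift [-113.4 -467.2    1.7] turn [-0.007  0.002  1.015] yaw now -5.86
```

View pics/m5.png

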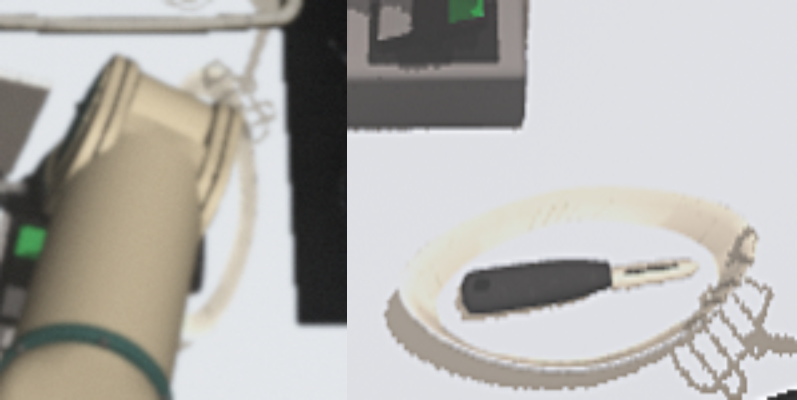

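The peeler lies flat, lengthwise in the dish. Next is the near lime.

```bash
python3 -m pendant '[[[0,-20,-25,0,0,0,0],[0,-40,-50,0,0,0,0],[0,-60,-85,0,0,0,-0.05],[0,-75,-120,0,0,0,-0.1],[0,-90,-155,0,0,0,-0.2],[0,-100,-190,0,0,0,-0.3],[0,-113,-225,0,0,0,-0.4],[0,-113,-262,0,0,0,-0.5],[0,-113,-300,0,0,0,-0.55],[0,-113,-338,0,0,0,-0.556]]]';  python3 - <<'E'
from h import *
t=snap("top","t6")
for col,lo,hi in(("yel",(20,120,90),(32,255,255)),("lime",(33,100,50),(55,255,255))):
    for r,a,q in blobs(t,lo,hi,25,(130,170,510,340)): print(col,np.round(r[0],1),np.round(r[1]),a,plane(t,[r[0]],.0245))
go([.512,.267,.12],26)
E
```

```text
t: 10.6
position: [0.5002, 0.132, 0.179]
tcp_rot: [[0.903, 0.43, 0.003], [0.43, -0.903, 0.001], [0.003, 0.0, -1.0]]
contact_force: [1.2, -0.1, -0.9]
width: 0.0856
finger_force: 0.0
yel [170.  242.5] [21. 21.] 330.5 [[0.6308 0.3548 0.0245]]
lime [203.5 292.5] [15.  9.] 105.5 [[0.5109 0.2728 0.0245]]
lime [207.  251.5] [15. 15.] 177.0 [[0.6085 0.2665 0.0245]]
t 10.65 shift [  63.9 -106.7   60.1] turn [-0.005 -0.008  0.   ] yaw now 26.02
```

```bash
python3 -m pendant '[[[0,20,-33,0,0,0,0],[0,40,-66,10,0,0,0],[0,55,-92,25,0,0,0],[0,62,-104,45,0,0,0],[0,64,-107,65,-0.005,-0.008,0],[0,64,-107,85,-0.005,-0.008,0],[0,64,-107,105,-0.005,-0.008,0],[0,64,-107,125,-0.005,-0.008,0],[0,64,-107,140,-0.005,-0.008,0],[0,64,-107,150,-0.005,-0.008,0]]]'; python3 -m pendant '[[[0,0,0,2,0,0,0],[0.3,0,0,2,0,0,0],[0.6,0,0,2,0,0,0],[1,0,0,2,0,0,0],[1,0,0,2,0,0,0],[1,0,0,2,0,0,0],[1,0,0,2,0,0,0],[1,0,0,0,0,0,0],[1,0,0,-10,0,0,0],[1,0,0,-25,0,0,0]]]'
python3 - <<'E'
from h import *
go([.548,-.127,.14],-13.2)
E
```

```text
t: 11.48
position: [0.5118, 0.2541, 0.0268]
tcp_rot: [[0.904, 0.428, -0.005], [0.428, -0.904, -0.008], [-0.008, 0.005, -1.0]]
contact_force: [-0.4, 0.8, -0.8]
width: 0.0854
finger_force: 0.0
t: 12.32
position: [0.511, 0.2542, 0.0522]
tcp_rot: [[0.904, 0.428, -0.007], [0.428, -0.904, -0.009], [-0.01, 0.005, -1.0]]
contact_force: [0.1, 0.3, -0.5]
width: 0.0422
finger_force: 60.8
t 12.3167 shift [-130.7  360.7  -84.6] turn [0.008 0.008 0.673] yaw now 25.37
```

```bash
python3 -m pendant '[[[1,0,0,-20,0,0,0],[1,0,0,-45,0,0,0],[1,-10,20,-65,0,0,0.07],[1,-20,50,-85,0,0,0.14],[1,-35,85,-85,0,0,0.21],[1,-50,120,-85,0,0,0.28],[1,-65,155,-85,0,0,0.35],[1,-75,180,-85,0,0,0.42],[1,-80,195,-85,0,0,0.47],[1,-83,200,-85,0,0,0.5]]]'; python3 -m pendant '[[[1,0,0,0,0,0,0],[1,0,0,0,0,0,0],[1,0,0,0,0,0,0],[1,0,0,0,0,0,0],[1,0,0,0,0,0,0],[1,0,0,0,0,0,0],[1,0,0,0,0,0,0],[1,0,0,0,0,0,0],[1,0,0,0,0,0,0],[1,0,0,0,0,0,0]]]'
python3 - <<'E'
from h import *
go([.548,-.127,.10],-13.2)
E
```

```text
t: 13.15
position: [0.5236, 0.036, 0.1397]
tcp_rot: [[0.998, -0.064, -0.003], [-0.064, -0.998, -0.009], [-0.003, 0.009, -1.0]]
contact_force: [-0.4, -0.4, -1.1]
width: 0.0425
finger_force: 60.8
t: 13.98
position: [0.5228, 0.0391, 0.1388]
tcp_rot: [[0.998, -0.057, -0.005], [-0.057, -0.998, -0.008], [-0.005, 0.008, -1.0]]
contact_force: [-0.7, 0.1, -0.4]
width: 0.0422
finger_force: 60.8
t 13.9833 shift [ 34.8 164.   40. ] turn [0.009 0.004 0.173] yaw now -3.28
```

```bash
python3 -m pendant '[[[1,8,35,0,0,0,0.04],[1,16,70,0,0,0,0.08],[1,24,105,0,0,0,0.12],[1,30,135,5,0,0,0.16],[1,34,155,15,0.009,0.004,0.173],[1,35,164,30,0.009,0.004,0.173],[1,35,164,50,0.009,0.004,0.173],[1,35,164,70,0.009,0.004,0.173],[1,35,164,88,0.009,0.004,0.173],[1,35,164,98,0.009,0.004,0.173]]]'; python3 -m pendant '[[[1,0,0,3,0,0,0],[1,0,0,5,0,0,0],[1,0,0,5,0,0,0],[0.6,0,0,5,0,0,0],[0.3,0,0,5,0,0,0],[0.2,0,0,5,0,0,0],[0.2,0,0,5,0,0,0],[0.2,0,0,0,0,0,0],[0.2,0,0,-15,0,0,0],[0.2,0,0,-35,0,0,0]]]';python3 -m pendant '[[[0.2,0,0,-25,0,0,0],[0.2,0,0,-50,0,0,0],[0.2,0,0,-75,0,0,0],[0.2,0,-20,-80,0,0,0],[0.2,0,-50,-80,0,0,0],[0,0,-85,-80,0,0,0],[0,0,-120,-80,0,0,0],[0,0,-150,-80,0,0,0],[0,0,-170,-80,0,0,0],[0,0,-180,-80,0,0,0]]]'
python3 - <<'E'
from h import *
t=snap("top","t7");s=snap("side","s7")
for nm,c,roi in(("top",t,(130,170,510,340)),("side",s,(210,150,380,370))):
  for col,lo,hi in(("yel",(20,120,90),(32,255,255)),("lime",(33,100,50),(55,255,255))):
    for r,a,q in blobs(c,lo,hi,25,roi): print(nm,col,np.round(r[0],1),np.round(r[1]),a,plane(c,[r[0]],.0245))
go([.609,.267,.15],90)
E
```

```text
t: 14.82
position: [0.5469, -0.1274, 0.0401]
tcp_rot: [[0.973, -0.229, -0.002], [-0.229, -0.973, 0.001], [-0.002, -0.001, -1.0]]
contact_force: [0.3, 0.7, -0.6]
width: 0.0423
finger_force: 60.9
t: 15.65
position: [0.5465, -0.1282, 0.0766]
tcp_rot: [[0.973, -0.229, -0.003], [-0.229, -0.973, -0.0], [-0.003, 0.001, -1.0]]
contact_force: [-0.6, -0.8, 1.0]
width: 0.0683
finger_force: 0.0
t: 16.48
position: [0.5893, 0.0512, 0.1573]
tcp_rot: [[0.974, -0.224, 0.001], [-0.224, -0.974, 0.001], [0.0, -0.002, -1.0]]
contact_force: [0.2, -0.0, 1.1]
width: 0.0854
finger_force: 0.0
top yel [169.7 242.3] [20. 21.] 327.5 [[0.6313 0.3554 0.0245]]
top lime [373.8 273.3] [16. 16.] 197.0 [[ 0.5533 -0.1313  0.0245]]
top lime [207.  251.5] [13. 16.] 162.5 [[0.6085 0.2665 0.0245]]
side yel [287. 174.] [14. 12.] 116.0 [[0.6217 0.3672 0.0245]]
side lime [307.5 303.5] [15. 25.] 282.5 [[ 0.5583 -0.1208  0.0245]]
side lime [290.  194.5] [13. 12.] 107.5 [[0.6084 0.2696 0.0245]]
t 16.5833 shift [ -29.8 -216.8    7.3] turn [-0.    -0.001 -1.798] yaw now -13.04
```

```bash
python3 -m pendant '[[[0,-3,-22,0,0,0,0.12],[0,-6,-45,0,0,0,0.24],[0,-10,-70,0,0,0,0.36],[0,-14,-100,0,0,0,0.48],[0,-18,-130,0,0,0,0.6],[0,-22,-155,0,0,0,0.72],[0,-25,-180,0,0,0,0.84],[0,-28,-200,0,0,0,0.96],[0,-30,-212,0,0,0,1.08],[0,-30,-217,0,0,0,1.2]]]'; python3 -m pendant '[[[0,0,0,0,0,0,0.1],[0,0,0,0,0,0,0.143],[0,0,0,0,0,0,0.143],[0,0,0,0,0,0,0.143],[0,0,0,0,0,0,0.143],[0,0,0,0,0,0,0.143],[0,0,0,0,0,0,0.143],[0,0,0,0,0,0,0.143],[0,0,0,0,0,0,0.143],[0,0,0,0,0,0,0.143]]]'
python3 - <<'E'
from h import *
go([.609,.267,.028],-90); print(manip.get_state()["joint_pos"])
E
```

```text
t: 17.42
position: [0.6097, 0.2657, 0.1576]
tcp_rot: [[0.134, -0.991, -0.0], [-0.991, -0.134, 0.002], [-0.002, -0.0, -1.0]]
contact_force: [-0.2, -0.9, -0.7]
width: 0.0854
finger_force: 0.0
t: 18.25
position: [0.6094, 0.2658, 0.1574]
tcp_rot: [[-0.002, -1.0, 0.0], [-1.0, 0.002, 0.001], [-0.001, -0.0, -1.0]]
contact_force: [0.1, 0.0, 0.6]
width: 0.0856
finger_force: 0.0
t 18.25 shift [ -1.1   0.4 129.4] turn [-0.     0.001 -0.002] yaw now -90.14
[ -52.0425   53.2523   50.563    90.2421  -46.1302   59.2323 -168.1537]
```

Joint 7 is near its limit, so I'll back off the yaw by 17° before going down.

```bash
python3 -m pendant '[[[0,0,0,0,0,0,-0.1],[0,-1,0,0,0,0,-0.2],[0,-1,0,20,0,0,-0.3],[0,-1,0,45,0,0,-0.3],[0,-1,0,70,0,0,-0.3],[0,-1,0,90,0,0,-0.3],[0,-1,0,105,0,0,-0.3],[0,-1,0,118,0,0,-0.3],[0,-1,0,126,0,0,-0.3],[0,-1,0,130,0,0,-0.3]]]'; python3 -m pendant '[[[0,0,0,0,0,0,0],[0.3,0,0,0,0,0,0],[0.6,0,0,0,0,0,0],[1,0,0,0,0,0,0],[1,0,0,0,0,0,0],[1,0,0,0,0,0,0],[1,0,0,0,0,0,0],[1,0,0,-2,0,0,0],[1,0,0,-10,0,0,0],[1,0,0,-20,0,0,0]]]'; python3 -m pendant '[[[1,0,0,-20,0,0,0],[1,0,0,-40,0,0,0],[1,0,0,-60,0,0,0],[1,0,0,-80,0,0,-0.1],[1,0,0,-90,0,0,-0.2],[1,0,0,-95,0,0,-0.3],[1,0,0,-95,0,0,-0.4],[1,0,0,-95,0,0,-0.5],[1,0,0,-95,0,0,-0.5],[1,0,0,-95,0,0,-0.5]]]'
python3 - <<'E'
from h import *
go([.561,-.049,.14],-13.2); print(manip.get_state()["joint_pos"])
E
```

```text
t: 19.08
position: [0.6091, 0.2668, 0.0263]
tcp_rot: [[0.293, -0.956, -0.001], [-0.956, -0.293, -0.0], [-0.0, 0.0, -1.0]]
contact_force: [0.2, 0.8, 0.0]
width: 0.0854
finger_force: 0.0
t: 19.92
position: [0.6088, 0.2669, 0.0472]
tcp_rot: [[0.293, -0.956, -0.001], [-0.956, -0.293, -0.0], [-0.0, 0.001, -1.0]]
contact_force: [-0.5, -0.7, -1.0]
width: 0.0426
finger_force: 60.8
t: 20.75
position: [0.6095, 0.2668, 0.1431]
tcp_rot: [[0.714, -0.701, 0.001], [-0.701, -0.714, 0.001], [-0.0, -0.001, -1.0]]
contact_force: [-1.0, 0.3, 0.1]
width: 0.0426
finger_force: 60.8
t 20.75 shift [186.6 259.3   2.7] turn [-0.001 -0.    -0.546] yaw now -44.48
[ -46.9449   50.1379   38.6943   90.5736  -37.1581   52.6897 -129.6124]
```

```bash
python3 -m pendant '[[[1,20,27,0,0,0,-0.06],[1,40,55,0,0,0,-0.12],[1,62,85,0,0,0,-0.18],[1,85,117,0,0,0,-0.24],[1,108,150,0,0,0,-0.3],[1,132,182,0,0,0,-0.36],[1,152,210,0,0,0,-0.42],[1,170,235,0,0,0,-0.48],[1,182,252,0,0,0,-0.54],[1,187,259,0,0,0,-0.546]]]'; python3 -m pendant '[[[1,0,0,0,0,0,0],[1,0,0,10,0,0,0],[1,0,0,30,0,0,0],[1,0,0,50,0,0,0],[1,0,0,70,0,0,0],[1,0,0,85,0,0,0],[1,0,0,96,0,0,0],[1,0,0,102,0,0,0],[1,0,0,106,0,0,0],[1,0,0,106,0,0,0]]]'; python3 -m pendant '[[[1,0,0,0,0,0,0],[0.6,0,0,0,0,0,0],[0.3,0,0,0,0,0,0],[0.2,0,0,0,0,0,0],[0.2,0,0,0,0,0,0],[0.2,0,0,-15,0,0,0],[0.2,0,0,-35,0,0,0],[0.2,0,0,-60,0,0,0],[0.2,0,0,-90,0,0,0],[0.2,0,0,-105,0,0,0]]]'
python3 -m pendant '[[[0.2,0,0,-5,0,0,0],[0.2,0,-20,-5,0,0,0],[0,0,-50,-5,0,0,0],[0,0,-85,-5,0,0,0],[0,0,-120,-5,0,0,0],[0,0,-150,-5,0,0,0],[0,0,-175,-5,0,0,0],[0,0,-190,-5,0,0,0],[0,0,-200,-5,0,0,0],[0,0,-200,-5,0,0,0]]]'
python3 - <<'E'
from h import *
t=snap("top","t8");s=snap("side","s8")
for nm,c,roi in(("top",t,(130,170,510,340)),("side",s,(210,150,380,370))):
  for col,lo,hi in(("yel",(20,120,90),(32,255,255)),("lime",(33,100,50),(55,255,255))):
    for r,a,q in blobs(c,lo,hi,25,roi): print(nm,col,np.round(r[0],1),np.round(r[1]),a,plane(c,[r[0]],.0245))
go([.633,.355,.14],-7)
E
```

```text
t: 21.58
position: [0.5614, -0.0541, 0.1427]
tcp_rot: [[0.973, -0.232, 0.001], [-0.232, -0.973, -0.002], [0.001, 0.002, -1.0]]
contact_force: [0.2, -0.5, -1.1]
width: 0.0423
finger_force: 60.9
t: 22.42
position: [0.5622, -0.0482, 0.0354]
tcp_rot: [[0.974, -0.225, -0.001], [-0.225, -0.974, 0.001], [-0.001, -0.001, -1.0]]
contact_force: [-0.4, -0.1, -0.0]
width: 0.0426
finger_force: 60.9
t: 23.25
position: [0.5634, -0.0496, 0.1441]
tcp_rot: [[0.974, -0.226, 0.004], [-0.226, -0.974, -0.0], [0.004, -0.001, -1.0]]
contact_force: [1.1, -0.4, 0.3]
width: 0.0682
finger_force: 0.0
t: 24.08
position: [0.6071, 0.1478, 0.1453]
tcp_rot: [[0.975, -0.223, -0.001], [-0.223, -0.975, 0.001], [-0.001, -0.001, -1.0]]
contact_force: [-0.5, -0.2, -0.1]
width: 0.0854
finger_force: 0.0
top yel [169.9 242.6] [21. 21.] 338.5 [[0.6306 0.3551 0.0245]]
top lime [374.  273.5] [15. 16.] 196.0 [[ 0.5527 -0.1319  0.0245]]
top lime [340.2 270.4] [15. 15.] 179.5 [[ 0.5607 -0.0512  0.0245]]
side yel [289.1 173.3] [13. 14.] 124.0 [[0.628  0.3694 0.0245]]
side lime [307.5 303.5] [15. 25.] 284.0 [[ 0.5583 -0.1208  0.0245]]
side lime [302.5 277.5] [20. 18.] 256.0 [[ 0.5665 -0.0429  0.0245]]
t 24.1833 shift [ -22.5 -211.5    5.6] turn [ 0.001  0.    -0.107] yaw now -13.11
```

```bash
python3 -m pendant '[[[0,-4,-25,0,0,0,-0.02],[0,-8,-55,0,0,0,-0.04],[0,-12,-88,0,0,0,-0.06],[0,-16,-120,0,0,0,-0.08],[0,-19,-150,0,0,0,-0.1],[0,-22,-178,0,0,0,-0.107],[0,-22,-198,0,0,0,-0.107],[0,-22,-208,0,0,0,-0.107],[0,-22,-211,0,0,0,-0.107],[0,-22,-211,5,0,0,-0.107]]]'; python3 -m pendant '[[[0,0,0,10,0,0,0],[0,0,0,30,0,0,0],[0,0,0,50,0,0,0],[0,0,0,70,0,0,0],[0,0,0,88,0,0,0],[0,0,0,100,0,0,0],[0,0,0,108,0,0,0],[0,0,0,111,0,0,0],[0,0,0,111,0,0,0],[0.3,0,0,111,0,0,0]]]'; python3 -m pendant '[[[0.6,0,0,0,0,0,0],[1,0,0,0,0,0,0],[1,0,0,0,0,0,0],[1,0,0,0,0,0,0],[1,0,0,0,0,0,0],[1,0,0,0,0,0,0],[1,0,0,-5,0,0,0],[1,0,0,-20,0,0,0],[1,0,0,-45,0,0,0],[1,0,0,-70,0,0,0]]]'
python3 -m pendant '[[[1,0,0,-20,0,0,0],[1,0,0,-40,0,0,0],[1,0,0,-45,0,0,0],[1,0,0,-45,0,0,0],[1,0,0,-45,0,0,0],[1,0,0,-45,0,0,0],[1,0,0,-45,0,0,0],[1,0,0,-45,0,0,0],[1,0,0,-45,0,0,0],[1,0,0,-45,0,0,0]]]'
python3 - <<'E'
from h import *
go([.583,.030,.14],-13.2)
E
```

```text
t: 25.02
position: [0.6346, 0.3545, 0.142]
tcp_rot: [[0.993, -0.122, 0.002], [-0.122, -0.993, -0.0], [0.002, 0.0, -1.0]]
contact_force: [0.3, -1.3, 0.0]
width: 0.0853
finger_force: 0.0
t: 25.85
position: [0.6341, 0.3562, 0.0311]
tcp_rot: [[0.993, -0.12, 0.001], [-0.12, -0.993, 0.001], [0.001, -0.001, -1.0]]
contact_force: [-0.4, -0.3, 0.1]
width: 0.0755
finger_force: 0.0
t: 26.68
position: [0.6329, 0.3562, 0.1013]
tcp_rot: [[0.993, -0.12, -0.001], [-0.12, -0.993, -0.0], [-0.001, 0.0, -1.0]]
contact_force: [1.0, 0.2, -1.3]
width: 0.0492
finger_force: 62.1
t: 27.52
position: [0.6332, 0.3562, 0.1446]
tcp_rot: [[0.993, -0.12, -0.001], [-0.12, -0.993, -0.0], [-0.001, 0.0, -1.0]]
contact_force: [-0.6, 0.5, -0.9]
width: 0.0488
finger_force: 62.1
t 27.5167 shift [-10.7 329.8   4.7] turn [0.    0.001 0.11 ] yaw now -6.9
```

```bash
python3 -m pendant '[[[1,-2,35,0,0,0,0.02],[1,-4,75,0,0,0,0.04],[1,-6,115,0,0,0,0.06],[1,-8,155,0,0,0,0.08],[1,-9,195,0,0,0,0.1],[1,-10,235,0,0,0,0.11],[1,-11,270,0,0,0,0.11],[1,-11,300,0,0,0,0.11],[1,-11,320,0,0,0,0.11],[1,-11,330,0,0,0,0.11]]]'; python3 -m pendant '[[[1,0,0,0,0,0,0],[1,0,0,10,0,0,0],[1,0,0,30,0,0,0],[1,0,0,50,0,0,0],[1,0,0,70,0,0,0],[1,0,0,85,0,0,0],[1,0,0,96,0,0,0],[1,0,0,104,0,0,0],[1,0,0,107,0,0,0],[1,0,0,107,0,0,0]]]'; python3 -m pendant '[[[1,0,0,0,0,0,0],[0.6,0,0,0,0,0,0],[0.3,0,0,0,0,0,0],[0.1,0,0,0,0,0,0],[0.1,0,0,0,0,0,0],[0.1,0,0,-15,0,0,0],[0.1,0,0,-35,0,0,0],[0.1,0,0,-60,0,0,0],[0.1,0,0,-90,0,0,0],[0.1,0,0,-105,0,0,0]]]'
python3 -m pendant '[[[0.5,-20,0,-20,0,0,0],[1,-50,0,-50,0,0,0],[1,-80,0,-80,0,0,0],[1,-100,0,-100,0,0,0],[1,-120,0,-110,0,0,0],[1,-130,0,-120,0,0,0],[1,-130,0,-120,0,0,0],[1,-130,0,-120,0,0,0],[1,-130,0,-120,0,0,0],[1,-130,0,-120,0,0,0]]]'
python3 - <<'E'
from h import *
t=snap("top","t9");s=snap("side","s9")
for nm,c,roi in(("top",t,(130,170,510,340)),("side",s,(210,150,380,370))):
  for col,lo,hi in(("yel",(20,120,90),(32,255,255)),("lime",(33,100,50),(55,255,255))):
    for r,a,q in blobs(c,lo,hi,25,roi): print(nm,col,np.round(r[0],1),np.round(r[1]),a,plane(c,[r[0]],.0245))
a=cv2.resize(t["color"][180:330,265:435],(453,400));b=cv2.resize(s["color"][150:330,240:395],(344,400))
cv2.imwrite("pics/m9.png",np.hstack([a,b])[:,:,::-1])
E
```

```text
t: 28.35
position: [0.5826, 0.0256, 0.1456]
tcp_rot: [[0.972, -0.233, 0.001], [-0.233, -0.972, -0.002], [0.001, 0.002, -1.0]]
contact_force: [-0.1, -0.5, 0.0]
width: 0.0492
finger_force: 62.2
t: 29.18
position: [0.583, 0.0318, 0.0383]
tcp_rot: [[0.974, -0.227, 0.0], [-0.227, -0.974, 0.002], [-0.0, -0.002, -1.0]]
contact_force: [-0.0, 0.1, -1.0]
width: 0.0489
finger_force: 62.1
t: 30.02
position: [0.5842, 0.0298, 0.146]
tcp_rot: [[0.974, -0.229, 0.004], [-0.229, -0.974, 0.0], [0.004, -0.001, -1.0]]
contact_force: [1.4, -0.6, 0.1]
width: 0.0768
finger_force: 0.0
t: 30.85
position: [0.4569, 0.0594, 0.2625]
tcp_rot: [[0.974, -0.229, -0.0], [-0.229, -0.974, -0.0], [0.0, 0.0, -1.0]]
contact_force: [0.4, -0.5, -0.2]
width: -0.0001
finger_force: 0.0
top yel [306. 262.] [20. 23.] 343.0 [[0.5815 0.0303 0.0245]]
top lime [373.9 273.3] [16. 16.] 200.0 [[ 0.5531 -0.1316  0.0245]]
top lime [340.  270.5] [15. 16.] 197.0 [[ 0.5605 -0.0507  0.0245]]
side yel [303.6 251.3] [27. 20.] 389.0 [[0.5893 0.0409 0.0245]]
side lime [307.5 303.5] [15. 25.] 285.5 [[ 0.5583 -0.1208  0.0245]]
side lime [302.8 277.8] [21. 17.] 260.5 [[ 0.5668 -0.0438  0.0245]]
```

View pics/m9.png

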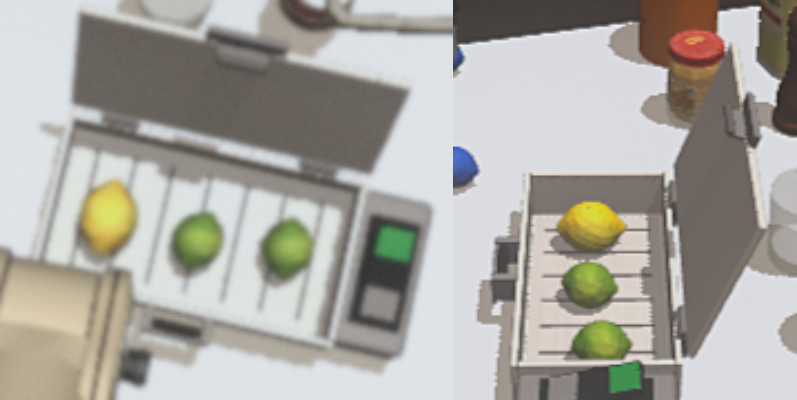

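All three fruits are in the box in a row: lemon (107,217), limes (197,240) and (287,247). The lid leans fully back with its tab at (247,45) in the left half and (742,118) in the right half. I'll hook the tab from in front with the tool tilted, which keeps the arm clear of the cupboards.

```bash
cat >> h.py <<'E'
BC=np.array([.566,-.0487,0]);BY=-13.2
def box2w(b): return BC+Rz(np.radians(BY))@np.array(b)
def w2box(w): return Rz(np.radians(BY)).T@(np.array(w)-BC)
def gob(b,tilt):
    s=manip.get_state();R=np.array(s["tcp_rot"]);p=np.array(s["position"])
    G=Rz(np.radians(BY))@np.diag([1,-1,-1.])@cv2.Rodrigues(np.array([0,tilt,0.]))[0]
    print("t",s["t"],"box now",w2box(p),"F",np.round(s["contact_force"],1),"tilt",round(float(np.arctan2((Rz(np.radians(BY)).T@R)[0,2],-R[2,2])),3),"shift",(R.T@(box2w(b)-p)*1e3).round(1),"turn",cv2.Rodrigues(R.T@G)[0].ravel().round(3))
E
python3 - <<'E'
from h import *
t,s=load("t9"),load("s9")
T=lambda x,y:(265+x*170/453,180+y*150/400);S=lambda x,y:(240+(x-453)*155/344,150+y*180/400)
P=tri(t,[T(247,45),T(82,12),T(410,85)],s,[S(742,118),S(734,45),S(766,226)])
for q in P: print(q,w2box(q[:3]))
gob([.03,0,.29],.8)
E
```

```text
[ 0.6949 -0.0809  0.227   0.0029] [ 0.1329 -0.0019  0.227 ]
[0.7285 0.0486 0.2157 0.0043] [0.136  0.1318 0.2157]
[ 0.6673 -0.2111  0.2174  0.0039] [ 0.1356 -0.1349  0.2174]
t 30.95 box now [-0.1311  0.0801  0.2624] F [-0.3 -0.3 -0.4] tilt -0.0 shift [161.1  80.1 -27.6] turn [ 0.001  0.8   -0.   ]
```

```bash
python3 -m pendant '[[[1,0,10,-15,0,0.08,0],[1,10,25,-28,0,0.18,0],[1,30,40,-28,0,0.28,0],[1,55,55,-28,0,0.38,0],[1,80,70,-28,0,0.48,0],[1,105,80,-28,0,0.58,0],[1,130,80,-28,0,0.68,0],[1,150,80,-28,0,0.76,0],[1,161,80,-28,0,0.8,0],[1,161,80,-28,0,0.8,0]]]'; python3 -m pendant '[[[1,0,0,0,0,0,0],[1,0,0,0,0,0,0],[1,0,0,0,0,0,0],[1,0,0,0,0,0,0],[1,0,0,0,0,0,0],[1,0,0,0,0,0,0],[1,0,0,0,0,0,0],[1,0,0,0,0,0,0],[1,0,0,0,0,0,0],[1,0,0,0,0,0,0]]]' | head -1
python3 - <<'E'
from h import *
gob([.15,0,.28],.8);gob([.156,0,.228],.8);print(manip.get_state()["joint_pos"])
E
```

```text
t: 31.78
position: [0.6109, -0.0545, 0.3418]
tcp_rot: [[0.767, -0.239, 0.595], [-0.174, -0.971, -0.166], [0.618, 0.024, -0.786]]
contact_force: [0.6, -0.3, 0.7]
width: 0.0002
finger_force: 0.0
t: 32.62
t 32.6167 box now [0.0414 0.0093 0.3409] F [-0.5 -1.1  0.3] tilt 0.663 shift [ 48.2   7.2 115. ] turn [ 0.017  0.137 -0.   ]
t 32.6167 box now [0.0414 0.0093 0.3409] F [-0.5 -1.1  0.3] tilt 0.663 shift [ 20.9   6.5 159.7] turn [ 0.017  0.137 -0.   ]
[-45.3475  23.3849  56.8764 121.7915 -62.9867  13.3666 -42.8961]
```

```bash
python3 - <<'E'
from h import *
gob([.10,0,.30],.5)
E
python3 -m pendant '[[[1,0,0,0,0,-0.05,0],[1,5,3,5,0,-0.1,0],[1,10,5,10,0,-0.15,0],[1,10,8,20,0,-0.163,0],[1,10,8,20,0,-0.163,0],[1,10,8,20,0,-0.163,0],[1,10,8,20,0,-0.163,0],[1,10,8,20,0,-0.163,0],[1,10,8,20,0,-0.163,0],[1,10,8,20,0,-0.163,0]]]' |head -1; python3 - <<'E'
from h import *
gob([.11,0,.30],.5);print(manip.get_state()["joint_pos"])
E
```

```text
t 32.6167 box now [0.0414 0.0093 0.3409] F [-0.5 -1.1  0.3] tilt 0.663 shift [21.1  8.1 68.5] turn [ 0.017 -0.163 -0.003]
t: 33.45
t 33.45 box now [0.0611 0.0013 0.3316] F [0.9 0.6 0.9] tilt 0.5 shift [27.8  0.4 51.2] turn [ 0.016  0.    -0.004]
[-43.1526  31.5387  65.0041 112.137  -53.5657  33.0517 -51.8901]
```

```bash
python3 -m pendant '[[[1,8,0,12,0,0,0],[1,17,0,24,0,0,0],[1,25,0,36,0,0,0],[1,28,0,46,0,0,0],[1,28,0,51,0,0,0],[1,28,0,51,0,0,0],[1,28,0,51,0,0,0],[1,28,0,51,0,0,0],[1,28,0,51,0,0,0],[1,28,0,51,0,0,0]]]' |head -1; python3 - <<'E'
from h import *
gob([.165,0,.280],.5);gob([.165,0,.226],.5);print(manip.get_state()["joint_pos"])
E
```

```text
t: 34.28
t 34.2833 box now [0.1103 0.0001 0.3005] F [-0.8 -0.4 -0.2] tilt 0.5 shift [38.1 -0.8 44.2] turn [ 0.016 -0.    -0.004]
t 34.2833 box now [0.1103 0.0001 0.3005] F [-0.8 -0.4 -0.2] tilt 0.5 shift [12.2 -1.4 91.6] turn [ 0.016 -0.    -0.004]
[-35.4893  36.2432  58.1538 107.6278 -57.8167  32.397  -49.3672]
```

```bash
python3 -m pendant '[[[1,10,0,10,0,0,0],[1,20,0,22,0,0,0],[1,30,0,34,0,0,0],[1,38,-1,44,0,0,0],[1,38,-1,44,0,0,0],[1,34,-1,52,0,0,0],[1,29,-1,62,0,0,0],[1,23,-1,72,0,0,0],[1,17,-1,82,0,0,0],[1,12,-1,91,0,0,0]]]'; python3 -m pendant '[[[1,0,0,0,0,0,0],[1,0,0,0,0,0,0],[1,0,0,0,0,0,0],[1,0,0,0,0,0,0],[1,0,0,0,0,0,0],[1,0,0,0,0,0,0],[1,0,0,0,0,0,0],[1,0,0,0,0,0,0],[1,0,0,0,0,0,0],[1,0,0,0,0,0,0]]]' | grep -v rot
python3 - <<'E'
from h import *
s=snap("side","s10");t=snap("top","t10")
gob([.10,0,.238],.5);gob([.03,0,.228],.5);gob([-.02,0,.20],.5);print(manip.get_state()["joint_pos"])
cv2.imwrite("pics/m10.png",np.hstack([cv2.resize(s["color"][120:340,240:440],(455,500)),cv2.resize(t["color"][160:330,290:400],(323,500))])[:,:,::-1])
E
```

```text
t: 35.12
position: [0.7254, -0.0865, 0.2256]
tcp_rot: [[0.854, -0.239, 0.462], [-0.204, -0.971, -0.125], [0.479, 0.013, -0.878]]
contact_force: [1.1, 0.4, 0.5]
width: -0.0
finger_force: 0.0
t: 35.95
position: [0.7262, -0.0869, 0.226]
contact_force: [0.2, 0.8, 0.2]
width: -0.0
finger_force: 0.0
t 36.05 box now [ 0.1646 -0.0007  0.2259] F [ 0.4 -0.4  0.7] tilt 0.5 shift [-51.    0.3 -41.6] turn [ 0.017  0.    -0.004]
t 36.05 box now [ 0.1646 -0.0007  0.2259] F [ 0.4 -0.4  0.7] tilt 0.5 shift [-117.2    0.9  -66.3] turn [ 0.017  0.    -0.004]
t 36.05 box now [ 0.1646 -0.0007  0.2259] F [ 0.4 -0.4  0.7] tilt 0.5 shift [-174.5    1.2  -65.7] turn [ 0.017  0.    -0.004]
[-24.0904  41.5558  42.9102 103.697  -61.0445  24.5131 -47.1136]
```

View pics/m10.png

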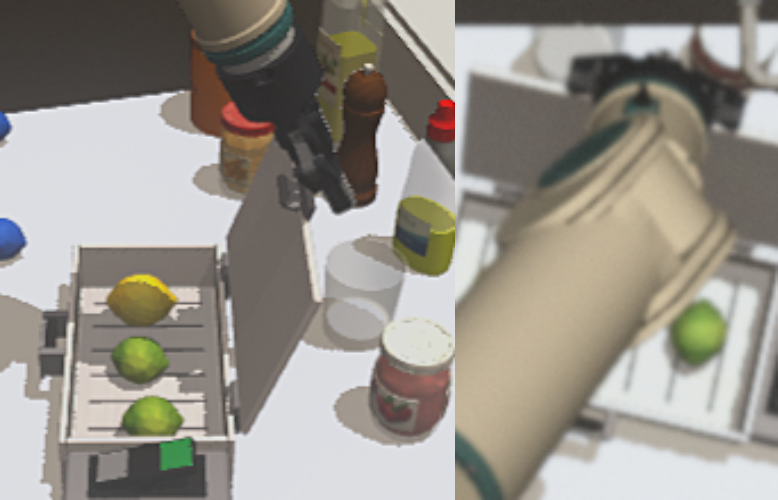

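The fingers are hooked behind the tab (side (320,180)). I'll pull the lid over.

```bash
python3 -m pendant '[[[1,-8,0,-10,0,0,0],[1,-20,0,-20,0,0,0],[1,-32,0,-30,0,0,0],[1,-44,0,-38,0,0,0],[1,-56,0,-44,0,0,0],[1,-70,0,-50,0,0,0],[1,-84,0,-56,0,0,0],[1,-97,0,-60,0,0,0],[1,-108,0,-64,0,0,0],[1,-117,0,-66,0,0,0]]]'|grep -v rot; python3 -m pendant '[[[1,-12,0,0,0,0,0],[1,-24,0,0,0,0,0],[1,-36,0,1,0,0,0],[1,-48,0,1,0,0,0],[1,-57,0,1,0,0,0],[1,-57,0,1,0,0,0],[1,-57,0,1,0,0,0],[1,-57,0,1,0,0,0],[1,-57,0,1,0,0,0],[1,-57,0,1,0,0,0]]]' | grep -v rot
python3 - <<'E'
from h import *
s=snap("side","s11");gob([-.05,0,.16],.5);gob([-.07,0,.12],.5);gob([-.02,0,.20],.2);print(manip.get_state()["joint_pos"])
E
```

```text
t: 36.88
position: [0.5991, -0.0544, 0.2362]
contact_force: [2.0, 0.2, -0.3]
width: -0.0002
finger_force: 0.6
t: 37.72
position: [0.5602, -0.0405, 0.2294]
contact_force: [0.5, -0.5, 0.7]
width: 0.0002
finger_force: 0.0
t 37.7667 box now [-0.0075  0.0066  0.2293] F [-0.6 -0.2 -0.1] tilt 0.451 shift [-68.4   5.8  44.1] turn [ 0.027  0.049 -0.005]
t 37.7667 box now [-0.0075  0.0066  0.2293] F [-0.6 -0.2 -0.1] tilt 0.451 shift [-103.8    5.3   71.4] turn [ 0.027  0.049 -0.005]
t 37.7667 box now [-0.0075  0.0066  0.2293] F [-0.6 -0.2 -0.1] tilt 0.451 shift [-24.    6.2  21.2] turn [ 0.026 -0.251 -0.009]
[-33.1794  28.8468  41.9359 125.6811 -62.9849  13.3729 -43.4748]
```

```bash
python3 - <<'E'
from h import *
gob([.005,0,.245],0)
E
python3 -m pendant '[[[1,5,2,-7,0,-0.05,0],[1,8,4,-9,0.01,-0.13,0],[1,8,6,-9,0.02,-0.21,0],[1,5,6,-9,0.02,-0.29,0],[1,5,6,-9,0.02,-0.37,0],[1,5,6,-9,0.023,-0.451,-0.016],[1,5,6,-9,0.023,-0.451,-0.016],[1,5,6,-9,0.023,-0.451,-0.016],[1,5,6,-9,0.023,-0.451,-0.016],[1,5,6,-9,0.023,-0.451,-0.016]]]' | grep -v rot
python3 - <<'E'
from h import *
gob([-.0247,0,.203],0);gob([-.0455,0,.180],0);print(manip.get_state()["joint_pos"])
s=snap("side","s12")
cv2.imwrite("pics/m12.png",cv2.resize(s["color"][120:340,240:440],(545,600))[:,:,::-1])
E
```

```text
t 37.7667 box now [-0.0075  0.0066  0.2293] F [-0.6 -0.2 -0.1] tilt 0.451 shift [18.1  6.8 -8.4] turn [ 0.026 -0.451 -0.011]
t: 38.6
position: [0.5582, -0.0459, 0.2397]
contact_force: [0.2, 0.4, 0.3]
width: 0.0004
finger_force: 0.0
t 38.6 box now [-0.0082  0.001   0.2397] F [0.2 0.4 0.3] tilt -0.0 shift [-16.5   0.8  36.7] turn [0.003 0.    0.003]
t 38.6 box now [-0.0082  0.001   0.2397] F [0.2 0.4 0.3] tilt -0.0 shift [-37.3   0.7  59.7] turn [0.003 0.    0.003]
[-31.7763  41.0245  57.0429 103.3547 -40.0481  58.4939 -61.7557]
```

View pics/m12.png

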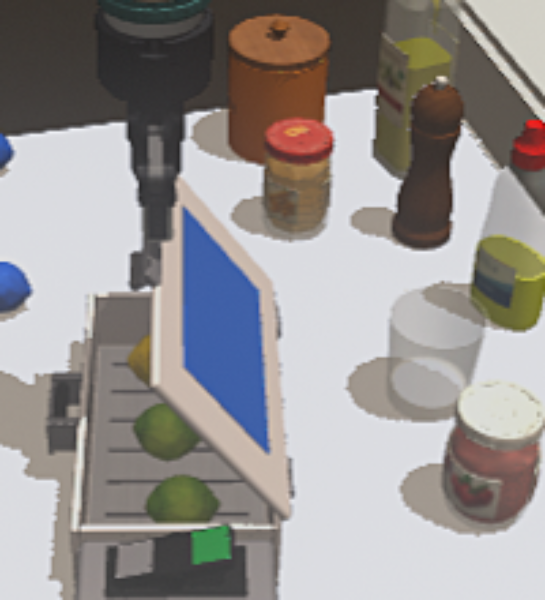

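The lid is past upright, leaning towards the robot: free edge from (180,182) to (157,385), tab at (147,268). I'll work out its angle from those corners to see where the fingertip stands.

```bash
python3 - <<'E'
from h import *
s=load("s12")
for th in np.arange(.7,1.5,.1):
    P=[];
    for y in(-.136,.136):
        P.append(box2w([.079-.155*np.cos(th)+.006*np.sin(th),y,.066+.155*np.sin(th)+.006*np.cos(th)]))
    P.append(box2w([.079-.175*np.cos(th)+.006*np.sin(th),0,.066+.175*np.sin(th)+.006*np.cos(th)]))
    print(round(th,1),((proj(s,P)-[240,120])*2.727).round().tolist(), w2box(P[2]))
print("tip",(proj(s,[box2w([-.008,0,.2177]),box2w([-.008,0,.24])])-[240,120])*2.727)
E
```

```text
0.7 [[117.0, 418.0], [124.0, 185.0], [99.0, 276.0]] [-0.051   0.      0.1833]
0.8 [[133.0, 405.0], [137.0, 173.0], [115.0, 262.0]] [-0.0386  0.      0.1957]
0.9 [[151.0, 394.0], [152.0, 163.0], [134.0, 250.0]] [-0.0251 -0.      0.2068]
1.0 [[171.0, 384.0], [169.0, 153.0], [154.0, 239.0]] [-0.0105 -0.      0.2165]
1.1 [[192.0, 375.0], [186.0, 145.0], [176.0, 229.0]] [ 0.005  -0.      0.2247]
1.2 [[215.0, 368.0], [205.0, 139.0], [199.0, 221.0]] [0.0212 0.     0.2313]
1.3 [[238.0, 363.0], [224.0, 134.0], [223.0, 215.0]] [ 0.038  -0.      0.2362]
1.4 [[262.0, 359.0], [243.0, 131.0], [248.0, 211.0]] [0.0552 0.     0.2395]
tip [[157.6994 237.1369]
 [157.2099 211.313 ]]
```

```bash
python3 -m pendant '[[[1,8,0,2,0,0,0],[1,12,0,8,0,0,0],[1,10,0,15,0,0,0],[1,0,0,23,0,0,0],[1,-9,0,30,0,0,0],[1,-17,0,37,0,0,0],[1,-27,0,48,0,0,0],[1,-37,0,60,0,0,0],[1,-46,0,73,0,0,0],[1,-53,0,86,0,0,0]]]' | grep -v rot;python3 -m pendant '[[[1,-4,0,7,0,0,0],[1,-7,0,14,0,0,0],[1,-10,0,21,0,0,0],[1,-12,0,28,0,0,0],[1,-13,0,34,0,0,0],[1,-13,0,38,0,0,0],[1,-13,0,38,0,0,0],[1,-13,0,38,0,0,0],[1,-13,0,38,0,0,0],[1,-13,0,38,0,0,0]]]' | grep -v rot
python3 - <<'E'
from h import *
gob([-.084,0,.105],0);print(manip.get_state()["joint_pos"])
s=snap("side","s13");t=snap("top","t13")
E
```

```text
t: 39.48
position: [0.5073, -0.0345, 0.1531]
contact_force: [2.0, -0.8, 0.4]
width: -0.0
finger_force: 0.7
t: 40.32
position: [0.495, -0.0319, 0.1161]
contact_force: [-0.7, -0.1, -0.6]
width: -0.0003
finger_force: 0.0
t 40.3167 box now [-0.073   0.0002  0.1161] F [-0.7 -0.1 -0.6] tilt 0.0 shift [-11.    0.1  11.1] turn [ 0.003 -0.     0.004]
[-28.7314  45.2958  46.4361 118.942  -53.4531  39.5953 -49.0969]
```

```bash
python3 -m pendant '[[[1,-5,0,-5,0,0,0],[1,-12,0,-5,0,0,0],[1,-13,0,-2,0,0,0],[1,-13,0,3,0,0,0],[1,-13,0,8,0,0,0],[1,-13,0,11,0,0,0],[1,-13,0,13,0,0,0],[1,-13,0,15,0,0,0],[1,-13,0,17,0,0,0],[1,-13,0,19,0,0,0]]]' | grep -v rot;python3 -m pendant '[[[1,0,0,1,0,0,0],[1,0,0,2,0,0,0],[1,0,0,2,0,0,0],[1,0,0,2,0,0,0],[1,0,0,2,0,0,0],[1,0,0,2,0,0,0],[1,0,0,2,0,0,0],[1,0,0,2,0,0,0],[1,0,0,2,0,0,0],[1,0,0,2,0,0,0]]]' | grep -v rot
```

```text
t: 41.25
position: [0.4823, -0.0291, 0.0964]
contact_force: [-0.3, 0.5, -0.2]
width: 0.0001
finger_force: 0.0
t: 42.08
position: [0.4821, -0.0289, 0.0949]
contact_force: [0.1, 0.4, 0.1]
width: 0.0002
finger_force: 0.0
```

```bash
python3 -m pendant '[[[1,0,0,1,0,0,0],[1,0,0,2,0,0,0],[1,0,0,2,0,0,0],[1,0,0,3,0,0,0],[1,0,0,3,0,0,0],[1,0,0,4,0,0,0],[1,0,0,4,0,0,0],[1,0,0,4,0,0,0],[1,0,0,4,0,0,0],[1,0,0,4,0,0,0]]]' | grep -v rot;python3 - <<'E'
from h import *
s=manip.get_state();print(w2box(s["position"]))
s=snap("side","s14")
cv2.imwrite("pics/m14.png",cv2.resize(s["color"][150:370,220:420],(545,600))[:,:,::-1])
E
```

```text
t: 42.92
position: [0.4822, -0.029, 0.0934]
contact_force: [-5.3, 2.5, 32.4]
width: 0.0002
finger_force: 15.8
[-0.0861  0.      0.0934]
```

```bash
python3 -m pendant '[[[1,0,0,-5,0,0,0],[1,0,0,-20,0,0,0],[1,0,0,-40,0,0,0],[1,0,0,-60,0,0,0],[1,20,20,-66,0,0,0],[1,45,50,-66,0,0,0],[1,70,85,-66,0,0,0],[1,95,120,-66,0,0,0],[1,110,145,-66,0,0,0],[1,116,160,-66,0,0,0]]]' | grep -v rot; python3 - <<'E'
from h import *
gob([.03,-.168,.125],0)
s=snap("side","s15");t=snap("top","t15")
for n,c in(("t",t),("s",s)): 
  for r,a,q in blobs(c,(56,120,60),(85,255,255),20,(280,230,440,360)): print(n,r[0],a)
cv2.imwrite("pics/m15.png",np.hstack([cv2.resize(s["color"][190:370,230:390],(444,500)),cv2.resize(t["color"][200:330,270:360],(346,500))])[:,:,::-1])
E
```

```text
t: 43.8
position: [0.5603, -0.216, 0.1577]
contact_force: [0.4, -0.9, -0.5]
width: -0.0003
finger_force: 0.0
t 43.8 box now [ 0.0326 -0.1641  0.1577] F [ 0.4 -0.9 -0.5] tilt 0.002 shift [-2.7  3.6 32.8] turn [ 0.007 -0.002  0.001]
s (318.0, 320.5) 101.0
```

View pics/m15.png

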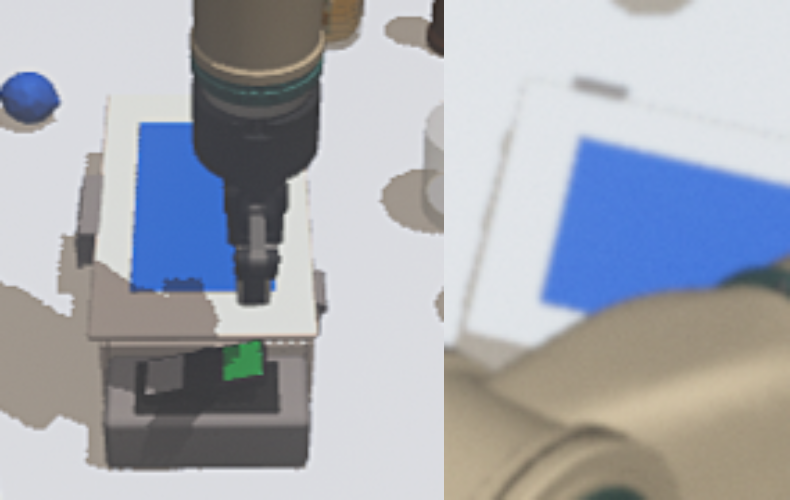

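The lid lies shut and flat on the box, and the switch is still off with its green pad raised at (243,360). Now the rocker.

```bash
python3 -m pendant '[[[1,-2,0,10,0,0,0],[1,-2,0,20,0,0,0],[1,-2,0,30,0,0,0],[1,-2,0,34,0,0,0],[1,-2,0,34,0,0,0],[1,-2,0,34,0,0,0],[1,-2,0,34,0,0,0],[1,-2,0,34,0,0,0],[1,-2,0,34,0,0,0],[1,-2,0,34,0,0,0]]]' | grep -v rot; python3 - <<'E'
from h import *
gob([.03,-.168,.108],0)
E
```

```text
t: 44.73
position: [0.5575, -0.2104, 0.1237]
contact_force: [-0.2, -0.8, 0.6]
width: 0.0
finger_force: 0.0
t 44.7333 box now [ 0.0286 -0.1594  0.1237] F [-0.2 -0.8  0.6] tilt 0.0 shift [ 1.3  8.6 15.7] turn [ 0.004 -0.     0.004]
```

```bash
python3 -m pendant '[[[1,1,9,0,0,0,0],[1,1,9,0,0,0,0],[1,1,9,4,0,0,0],[1,1,9,8,0,0,0],[1,1,9,12,0,0,0],[1,1,9,16,0,0,0],[1,1,9,19,0,0,0],[1,1,9,21,0,0,0],[1,1,9,22,0,0,0],[1,1,9,22,0,0,0]]]' | grep -v rot;  python3 -m pendant '[[[1,0,0,2,0,0,0],[1,0,0,4,0,0,0],[1,0,0,6,0,0,0],[1,0,0,7,0,0,0],[1,0,0,8,0,0,0],[1,0,0,9,0,0,0],[1,0,0,10,0,0,0],[1,0,0,10,0,0,0],[1,0,0,10,0,0,0],[1,0,0,10,0,0,0]]]' | grep -v rot; python3 - <<'E'
from h import *
s=snap("side")
for r,a,q in blobs(s,(56,120,60),(85,255,255),10,(280,230,440,360)): print(r[0],a)
E
```

```text
t: 45.57
position: [0.5569, -0.2195, 0.1021]
contact_force: [-0.5, 0.8, 6.9]
width: 0.0
finger_force: 3.6
t: 46.4
position: [0.5552, -0.219, 0.0908]
contact_force: [-0.5, -0.0, -0.2]
width: 0.0001
finger_force: 0.1
(324.0, 329.5) 19.5
```

```bash
python3 -m pendant '[[[1,0,0,-15,0,0,0],[1,0,0,-35,0,0,0],[1,-15,0,-45,0,0,0],[1,-35,0,-45,0,0,0],[1,-50,0,-45,0,0,0],[1,-58,0,-45,0,0,0],[1,-58,0,-45,0,0,0],[1,-58,0,-45,0,0,0],[1,-58,0,-45,0,0,0],[1,-58,0,-45,0,0,0]]]' | grep -v rot; python3 - <<'E'
from h import *
s=snap("side")
for r,a,q in blobs(s,(56,120,60),(85,255,255),10,(280,230,440,360)): print(r[0],a,plane(s,[r[0]],.065))
for b in([.027,-.168,.08],[.03,-.168,.065]): print("pred",proj(s,[box2w(b)]))
gob([-.03,-.168,.108],0)
E
```

```text
t: 47.28
position: [0.5008, -0.2065, 0.1364]
contact_force: [-0.5, -0.2, 0.7]
width: -0.0003
finger_force: 0.0
(320.5, 325.0) 132.0 [[ 0.5593 -0.2185  0.065 ]]
pred [[317.7889 320.1062]]
pred [[319.3222 325.4762]]
t 47.3333 box now [-0.0277 -0.1685  0.1363] F [ 0.6 -0.2 -0. ] tilt 0.0 shift [-2.3 -0.7 28.3] turn [ 0.004 -0.     0.005]
```

The switch is on: the green pad has moved to (320.5,325), matching the prediction for the lowered position. I'll wait above the grey end, then press it back.

```bash
for i in 1; do :; done
python3 -m pendant '[[[1,-2,0,0,0,0,0],[1,-2,0,0,0,0,0],[1,-2,0,0,0,0,0],[1,-2,0,0,0,0,0],[1,-2,0,0,0,0,0],[1,-2,0,0,0,0,0],[1,-2,0,0,0,0,0],[1,-2,0,0,0,0,0],[1,-2,0,0,0,0,0],[1,-2,0,0,0,0,0]]]' | head -1
python3 -m pendant '[[[1,0,0,0,0,0,0],[1,0,0,0,0,0,0],[1,0,0,0,0,0,0],[1,0,0,0,0,0,0],[1,0,0,0,0,0,0],[1,0,0,0,0,0,0],[1,0,0,0,0,0,0],[1,0,0,0,0,0,0],[1,0,0,0,0,0,0],[1,0,0,0,0,0,0]]]' | head -1
python3 -m pendant '[[[1,0,0,0,0,0,0],[1,0,0,0,0,0,0],[1,0,0,0,0,0,0],[1,0,0,0,0,0,0],[1,0,0,0,0,0,0],[1,0,0,0,0,0,0],[1,0,0,0,0,0,0],[1,0,0,0,0,0,0],[1,0,0,0,0,0,0],[1,0,0,0,0,0,0]]]' | head -1
python3 -m pendant '[[[1,0,0,0,0,0,0],[1,0,0,0,0,0,0],[1,0,0,0,0,0,0],[1,0,0,0,0,0,0],[1,0,0,0,0,0,0],[1,0,0,5,0,0,0],[1,0,0,10,0,0,0],[1,0,0,15,0,0,0],[1,0,0,18,0,0,0],[1,0,0,20,0,0,0]]]' | head -1
python3 -m pendant '[[[1,0,0,1,0,0,0],[1,0,0,2,0,0,0],[1,0,0,4,0,0,0],[1,0,0,6,0,0,0],[1,0,0,8,0,0,0],[1,0,0,10,0,0,0],[1,0,0,12,0,0,0],[1,0,0,13,0,0,0],[1,0,0,14,0,0,0],[1,0,0,14,0,0,0]]]' | grep -v rot
python3 -m pendant '[[[1,0,0,2,0,0,0],[1,0,0,4,0,0,0],[1,0,0,6,0,0,0],[1,0,0,8,0,0,0],[1,0,0,10,0,0,0],[1,0,0,11,0,0,0],[1,0,0,11,0,0,0],[1,0,0,11,0,0,0],[1,0,0,11,0,0,0],[1,0,0,11,0,0,0]]]' | grep -v rot
```

```text
t: 48.17
t: 49.0
t: 49.83
t: 50.67
t: 51.5
position: [0.4972, -0.2059, 0.1029]
contact_force: [-2.4, 0.5, 4.9]
width: -0.0001
finger_force: 3.0
t: 52.33
position: [0.4981, -0.206, 0.0914]
contact_force: [0.1, -0.8, 0.3]
width: -0.0002
finger_force: 0.0
```

```bash
python3 -m pendant '[[[1,0,0,-20,0,0,0],[1,0,0,-45,0,0,0],[1,-20,0,-75,0,0,0],[1,-45,0,-105,0,0,0],[1,-70,0,-125,0,0,0],[1,-90,0,-140,0,0,0],[1,-100,0,-150,0,0,0],[1,-100,0,-150,0,0,0],[1,-100,0,-150,0,0,0],[1,-100,0,-150,0,0,0]]]' | grep -v rot; python3 - <<'E'
from h import *
s=snap("side","s20");t=snap("top","t20")
for r,a,q in blobs(s,(56,120,60),(85,255,255),10,(280,230,440,360)): print("green",r[0],a)
for f,c in(("s5",s),("s15",s)):
    d=(cv2.absdiff(c["color"],load(f)["color"]).max(2)>40)
    print(f,"dish",d[365:440,280:445].sum(),"jam",d[255:315,400:445].sum(),"tumbler",d[225:275,380:420].sum(),"honey",d[160:205,335:360].sum(),"lid left strip",d[225:310,262:345].sum())
for r,a,q in blobs(s,(105,120,60),(125,255,255),300,(255,200,360,330)): print("window",cv2.boxPoints(r).round().tolist())
E
```

```text
t: 53.17
position: [0.4015, -0.1829, 0.2411]
contact_force: [1.0, 0.6, 0.1]
width: 0.0
finger_force: 0.0
green (317.9901123046875, 320.4010009765625) 128.5
s5 dish 3427 jam 0 tumbler 4 honey 440 lid left strip 5676
s15 dish 0 jam 0 tumbler 0 honey 258 lid left strip 2966
window [[278.0, 235.0], [329.0, 235.0], [329.0, 295.0], [278.0, 295.0]]
```

```bash
python3 - <<'E'
from h import *
s,t=load("s20"),load("t20")
for f in("s5","s9","s10","s12","s20"):
    c=load(f)
    for r,a,q in blobs(c,(0,0,0),(179,120,90),150,(262,372,470,450)):
        x,y,w,h=cv2.boundingRect(q); print(f,"black",np.round(r[0]),np.round(r[1]),a,(x,y,x+w,y+h))
    m=cv2.inRange(cv2.cvtColor(c["color"],cv2.COLOR_RGB2HSV),np.array((8,25,140)),np.array((30,120,255)));m[:360]=0;m[445:]=0;m[:,:255]=0;m[:,460:]=0
    print(f,"rim bbox",cv2.boundingRect(max(cv2.findContours(m,0,2)[0],key=cv2.contourArea)))
for n,c,f in(("s",s,"side0"),("t",t,"top0")):
    d=cv2.absdiff(c["color"],load(f)["color"]).max(2)>40
    print(n,"honey diff",(d[160:205,335:365].sum() if n=="s" else d[170:200,200:235].sum()))
E
```

```text
s5 black [438. 442.] [17. 65.] 590.0 (405, 433, 471, 451)
s5 black [346. 406.] [13. 59.] 617.0 (317, 399, 377, 415)
s5 rim bbox (285, 377, 149, 60)
s9 black [438. 442.] [17. 65.] 591.0 (405, 433, 471, 451)
s9 black [348. 415.] [13. 60.] 650.5 (318, 408, 379, 424)
s9 rim bbox (375, 385, 62, 31)
s10 black [438. 442.] [17. 65.] 590.0 (405, 433, 471, 451)
s10 black [348. 415.] [13. 60.] 648.5 (319, 408, 379, 424)
s10 rim bbox (287, 406, 173, 39)
s12 black [438. 442.] [17. 65.] 591.0 (405, 433, 471, 451)
s12 black [348. 415.] [13. 60.] 650.5 (318, 408, 379, 424)
s12 rim bbox (287, 406, 173, 39)
s20 black [438. 442.] [17. 65.] 590.0 (405, 433, 471, 451)
s20 black [348. 415.] [13. 60.] 650.5 (318, 408, 379, 424)
s20 rim bbox (287, 407, 173, 38)
s honey diff 248
t honey diff 0
```

The dish was knocked by about (2, 9) px, but the peeler moved with it and still lies the same way in it. The jars and the tumbler show no movement, the rocker is off and the lid is shut.

```bash
python3 -c "
from cell import manip
print(manip.sign_off())"
```

```text
the job is handed in; nothing more can be done
None
```

The job is handed in: the peeler is in the dish (which was knocked aside about a centimetre mid-run, taking the peeler with it), one lemon and two limes are in the shut and clicked box, the UV ran for about 5.5 to 6 s and is switched off again, and the jars and tumbler did not move.

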